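Latch the meal carrier's sliding cover

TASK

Close up the blue meal carrier: push its sliding cover shut until it just meets the rubber seal, hook the sprung wire loop under the nose of the dark keeper so that it stays there when let go, then press the red lever down flat, over centre, so that the latch draws the cover tight. The keeper's height is adjustable and not known exactly, so feel your way and force nothing: the wire loop must not be jammed against the keeper, the cover rammed or the lever hammered, and leave the other things where they are.

Things in the scene. Friction and masses are not known exactly. Their poses are not given: they have to be found in the camera images.
- carrier: low blue insulated meal carrier, 260 (x) x 460 (y) x 150 mm high, does not move; origin at the centre of its underside. Its own +y is the direction in which the cover opens and in which the latch's loop reaches; all latch parts lie on its line x = 0. A fixed deck tops its -y half, level with the cover.
- cover (a joint): opening of the grey sliding cover, m: 0 fully shut, grows towards carrier +y. Friction about 3 N. It meets a springy rubber seal at 0.008 (5 N/mm from there on, it springs back), so after a push by hand it rests at about 0.008; only the latch draws it further, to about 0.0015-0.005.
- rib (a point): top centre of the black push rib on the cover: 110 mm (carrier x) x 14 mm (y), 26 mm tall above the cover, whose top is 150 mm above the table. Push its +y face towards carrier -y, slowly: a quick touch gives a knock of 10 N or more that is not yet the seal.
- keeper_mean (a point): mean place of the seated bar's centre on the dark keeper (on floor, against post), 12 mm above cover top, moving with it; axes as carrier. The real keeper is clamped up to 1.5 mm off along y and 9 mm off in z: NOT measured, feel for it. From the real seat: floor 3 mm below, out to 29 mm +y; post 3 mm to -y; nose underside 8 mm up, top 13 up; down-turned lip 5-8 mm to +y, bottom 5 mm up.
- loop_bar (a point): middle of the loop's cross bar, round, 6 mm thick, 44 mm long along carrier x. Two side wires, 85 mm long, join it to a hinge pin on the lever, 18 mm from the lever pivot (above it while the lever is up). A weak spring (under 1 N at the bar) lifts the loop when let go, unless caught under lip and nose. The bar reaches at most about 20 mm past the seat while the cover rests on its seal.
- tab (a point): centre of the yellow barrel on the loop to hold it by: 16 mm thick, 24 mm long along carrier x (grasp its ends; it can turn between the fingers). When the loop lies level it stands 13 mm further out than the bar and 22 mm above it, and tilts with the loop. Moving it swings the stiff lever along, which takes 3 to 6 N.
- lever (a joint): angle of the red lever, rad: 0 flat on the deck pointing to carrier -y, 1.57 upright, 2.7 (end stop) leaning towards the keeper. Stiff, stays where left. With the loop hooked and pulled up to the post it stands at 1.2 to 1.55; from about 1.2 down it draws the cover in, taking about 4 to 8 N at the pad; past centre, below about 0.2 to 0.4, it pulls itself flat onto a rubber bumper.
- lever_pivot (a point): middle of the lever's hinge axis (along carrier x), 18 mm above the deck and the cover's top.
- lever_pad (a point): place to press: centre of the lever's upper face (the face towards the keeper when upright), 50 mm from the pivot. Lever 62 mm long, 30 mm wide, 5 mm thick. Axes: y along the lever towards the pivot, z out of this face.
- phone: phone in a red case, 75 x 150 x 10 mm, on the table (leave alone); origin centre of underside.
- meal1: lower white clamshell meal box, 215 x 185 x 71 mm (leave alone); origin centre of underside.
- meal2: upper white clamshell meal box, stacked on the lower one (leave alone); origin centre of underside.
- clearbox: white lidded food box, 165 x 205 x 61 mm (leave alone); origin centre of underside.
- sauce: white squeeze bottle, 56 mm across, 150 mm tall (leave alone); origin centre of underside.
- spoon: steel serving spoon, 240 mm, on the table (leave alone).
- cup: green cup, 76 mm across, 90 mm tall (leave alone); origin centre of underside.
- marker: black marker pen, 110 mm, lying along x on the carrier's deck near its -y end (leave alone); origin underneath its middle.

How it is judged:
On the way, in this order (a step that is already met when the one before it is completed fails the run):
1. the cover is pushed shut onto its seal (value of joint cover below 0.0105 m), for 0.2 s.
2. the loop's bar sits under the keeper's nose, between post and lip, with the lever still up (y of loop_bar in the frame of keeper_mean between -0.004 and 0.006 m and z of loop_bar in the frame of keeper_mean between -0.0115 and 0.0155 m and value of joint lever above 0.9 rad), for 0.2 s.
At the end, for the whole second after the job is handed in: The red lever lies flat (below 0.08 rad) and still, the loop's bar is under the keeper's nose (-4 to +6 mm along the draw and -11.5 to +15.5 mm in height from keeper_mean, which covers every keeper setting), and the cover is drawn to within 6.2 mm of fully shut (y of loop_bar in the frame of keeper_mean between -0.004 and 0.006 m and z of loop_bar in the frame of keeper_mean between -0.0115 and 0.0155 m and value of joint lever below 0.08 rad and value of joint cover below 0.0062 m and velocity of joint lever below 0.05 rad/s); the robot touches nothing.
It fails at once if the loop is jammed against the keeper or cover with more than 20 N before the lever is pressed down (value of joint lever above 1.2 rad and contact force between loop and cover above 20 N).
It fails at once if the cover is pushed with more than 30 N (contact force between the arm and cover above 30 N).
It fails at once if the fingers bear on the lever with more than 30 N while pressing it down (value of joint lever below 1 rad and contact force between the fingers and lever above 30 N).
It fails at once if one of the other things (phone, meal boxes, food box, bottle, spoon, cup, marker) is moved by more than 30 mm (distance of any of phone, meal1, meal2, clearbox, sauce, spoon, cup, marker from where it was at the start of the episode above 0.03 m).
It also fails if it takes over 72 s, if anything falls off the work surface, if the arm or the gripper's body presses on something with over 40 N, if the wrist force passes 120 N, or if a joint passes its speed limit or range.

ROBOT

A 7-joint arm with a two-finger parallel gripper is mounted at the origin on the work surface. World frame = base frame: x ahead of the robot, y to its left, z up, the work surface at z = 0. Lengths are in m, angles in rad, forces in N, time in s.
With the tool pointing down it reaches from about 0.35 to 0.9 m from the base axis. Payload 8.1 kg.
Tool frame: the origin (TCP) lies between the finger pads; the fingertips stand r.tips_ahead ahead of it and the grasp point (between the pads) lies 11 mm behind it (r.tips_ahead is the distance from the TCP to the fingertips, in m); z points along the fingers, y is the direction in which the jaws open and shut (so a half turn about z gives the same grasp; the last joint's range is limited). The gripper opens to 92 mm and grips with 3 to 60 N. Pads are 19 mm wide; open, the fingers measure 130 mm over their backs; the gripper's body (75 mm by 190 mm) begins 47 mm behind the grasp point.
Start: joints at [-1.312, 0.434, 0.025, 1.573, -0.012, 1.134, -0.075], TCP at [0.221, 0.585, 0.235] pointing down, gripper open.
Joint ranges: [-2.62, 2.62], [-0.44, 2.09], [-1.27, 1.32], [0.08, 2.57], [-1.32, 4.46], [0.12, 2], [-2.74, 2.74]. Speed limits (rad/s): [2.22, 2.22, 3.01, 3.01, 3.14, 3.14, 3.14].

INTERFACE

Orientations are given as a unit quaternion [x, y, z, w].
In Python, from workcell import r, optics gives the robot as it stands.
- The arm moves only by the tool move_arm, never from a script. Its argument "steps" is a list of rows, each an object with "hand": the closure, from 0 (fully open) to 1 (shut); "dp": the shift along the world's x, y, z in mm, a list of three; "dr": the turn, a rotation vector about the world's x, y, z in rad, a list of three. In form: [{"hand": hand, "dp": [x, y, z], "dr": [wx, wy, wz]}, ...]. A call has 1 to 10 rows; each row is the pose to reach, as a shift and turn from the pose commanded when the call began; what a row does not reach only later rows make up. A row lasts 1/10 s, in which the tool goes at most 50 mm and 8.59 degrees, less where a joint would pass 70% of its speed; a pose out of reach is approached as far as the arm can. A call with a gripper value outside its range is refused whole. The fingers move at their own pace and stop on an object; "grip_force" is the grip in N (left out, the last holds). Time passes only in rows, so rows that repeat a pose let the fingers close. It gives the time, the measured TCP pose, the force and the opening at its end, in the units of the state.
- r.get_state(): the state, without advancing time (a new reading comes with each control period).
- optics.get_image(name): name is "side" or "top" or "wrist"; returns a dict with "color" (400x640x3 uint8, blue, green, red), "z_map" (400x640 float32, m along the optical axis (not along the pixel's ray), 0 where there is no reading), "camera_matrix" (3x3 intrinsics, pixels), "dist_coeffs" ([k1, k2, p1, p2, k3] as OpenCV has them; the pictures are not rectified), "rvec" (rotation vector, rad) and "tvec" (3), from world to camera coordinates, as OpenCV has them; the wrist camera has in their place "hand_eye" (4x4, takes a point from camera to tool coordinates, whose origin is the TCP and whose axes are the flange's). Camera axes: x right, y down, z forward; pixel columns grow to the right and rows downward; lengths in m; the calibration is good to about 2 mm. A picture is of the moment at which its call begins: read the wrist's pose just before it.
- r.sign_off(): hands the job in, once; it reports no verdict.
The state is a dict: "clock": time; "joint_pos": joint angles; "joint_vel": joint speeds; "tau": joint torques, N m; "ee_pos": TCP position; "tool_rot": TCP orientation; "force": force on the tool from outside, world axes, zero at the start; "wrist_torque": the same for the moment, N m; "opening": finger opening in m.
Only numpy, scipy, OpenCV 4.12 (cv2) and the standard library are available. Lean on these libraries where they do the work, as an engineer would, in place of code of your own. Each camera call takes 0.05 s, during which the arm holds its last target.

## Working session

There is one attempt and no reset: what is moved stays moved. The work goes in short steps, Python scripts to look and compute and a tool call to move; the robot and the scene stay as the last step left them, time stands still between calls to the robot, and variables do not carry over. Pictures are saved under pics/ and viewed, and the job is handed in when it is done.

Besides the shell and the picture viewer there is one more tool, called as name(argument=value, ...) on one line, values as JSON. move_arm: Moves the arm, as the interface text tells. Its arguments: {"type":"object","properties":{"steps":{"type":"array"},"grip_force":{"type":"number"}},"required":["steps"]}

```bash
ls; mkdir -p pics
cat > h.py <<'E'
import numpy as np, cv2
from scipy.spatial.transform import Rotation as R
from workcell import r, optics
def grab(name):
    s=r.get_state(); im=optics.get_image(name)
    if name=='wrist':
        T=np.eye(4);T[:3,:3]=R.from_quat(s['tool_rot']).as_matrix();T[:3,3]=s['ee_pos']
        C=T@np.array(im['hand_eye'])
    else:
        M=np.eye(4);M[:3,:3]=cv2.Rodrigues(np.array(im['rvec'],float))[0];M[:3,3]=np.ravel(im['tvec']);C=np.linalg.inv(M)
    im['C']=C; return im
def save(im,fn,crop=None,scale=1):
    c=im['color']
    if crop: u0,v0,u1,v1=crop;c=c[v0:v1,u0:u1]
    c=cv2.resize(c,None,fx=scale,fy=scale,interpolation=cv2.INTER_CUBIC);cv2.imwrite('pics/'+fn,c)
    np.savez('pics/'+fn[:-4]+'.npz',**{k:im[k] for k in('color','z_map','camera_matrix','dist_coeffs','C')})
def load(n): return dict(np.load('pics/'+n+'.npz'))
def ray(im,u,v):
    p=cv2.undistortPoints(np.array([[[u,v]]],float),np.array(im['camera_matrix']),np.array(im['dist_coeffs']))[0,0]
    d=im['C'][:3,:3]@np.array([p[0],p[1],1]);return im['C'][:3,3],d
def pt(im,u,v,w=1):
    z=im['z_map'][int(v)-w:int(v)+w+1,int(u)-w:int(u)+w+1];z=z[z>0]
    if not len(z):return None
    o,d=ray(im,u,v);return o+d*np.median(z)
def atz(im,u,v,z):
    o,d=ray(im,u,v);return o+d*(z-o[2])/d[2]
def tri(l):
    A=np.zeros((3,3));b=np.zeros(3)
    for im,u,v in l:
        o,d=ray(im,u,v);d=d/np.linalg.norm(d);P=np.eye(3)-np.outer(d,d);A+=P;b+=P@o
    x=np.linalg.solve(A,b)
    return x,[np.linalg.norm(np.cross(ray(i,u,v)[1]/np.linalg.norm(ray(i,u,v)[1]),x-ray(i,u,v)[0])) for i,u,v in l]
def proj(im,X):
    Ci=np.linalg.inv(im['C']);rv=cv2.Rodrigues(Ci[:3,:3])[0]
    return cv2.projectPoints(np.array([X],float),rv,Ci[:3,3],np.array(im['camera_matrix']),np.array(im['dist_coeffs']))[0][0,0]
E
python3 - <<'E'
from h import *
print(r.get_state(), r.tips_ahead)
for n in('side','top','wrist'):
    im=grab(n);save(im,n+'0.png');print(n,im['C'].round(3).tolist(),im['camera_matrix'])
E
```

```text
pics
{'clock': 0.0, 'joint_pos': array([-1.31158348,  0.43519931,  0.0249707 ,  1.57407464, -0.01157744,
        1.13400241, -0.07504868]), 'joint_vel': array([ 0.00099012,  0.00097754, -0.00061024, -0.00022154,  0.00129387,
        0.00015044, -0.0001725 ]), 'tau': array([-1.21255263e-03, -6.67855453e+01,  9.84328799e-01, -3.14454138e+01,
       -6.07521040e-02,  4.31434333e-02,  1.68864899e-04]), 'ee_pos': array([0.22111601, 0.58405699, 0.23396834]), 'tool_rot': array([ 1.79924488e-01,  9.83680124e-01, -7.67271487e-04, -5.95783250e-05]), 'force': array([-0.0094139 ,  0.26009253, -0.2296228 ]), 'wrist_torque': array([0.06029217, 0.0748551 , 0.04783265]), 'opening': 0.09182227850980224} 0.008
side [[0.837, -0.369, 0.405, 0.055], [-0.547, -0.587, 0.596, -0.641], [0.018, -0.721, -0.693, 0.919], [0.0, 0.0, 0.0, 1.0]] [[365.27509786   0.         317.11427641]
 [  0.         365.27509786 204.12590246]
 [  0.           0.           1.        ]]
top [[0.007, -0.985, 0.173, 0.186], [-1.0, -0.008, -0.006, 0.053], [0.007, -0.173, -0.985, 1.827], [0.0, 0.0, 0.0, 1.0]] [[443.89274942   0.         327.10947124]
 [  0.         443.89274942 192.85020176]
 [  0.           0.           1.        ]]
wrist [[0.354, 0.899, 0.257, 0.151], [0.935, -0.34, -0.099, 0.611], [-0.002, 0.275, -0.961, 0.384], [0.0, 0.0, 0.0, 1.0]] [[283.60872936   0.         320.52770893]
 [  0.         283.60872936 198.93014466]
 [  0.           0.           1.        ]]
```

View pics/side0.png

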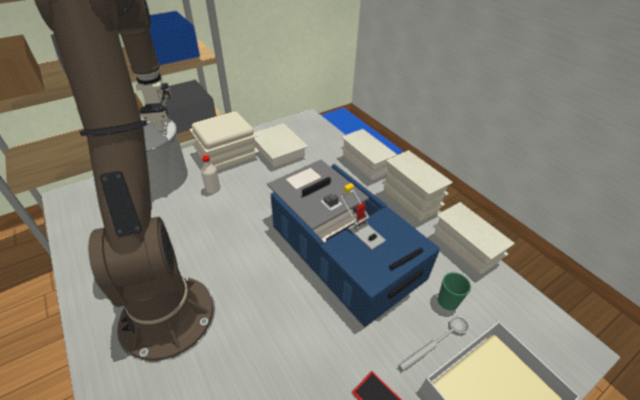

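View pics/top0.png

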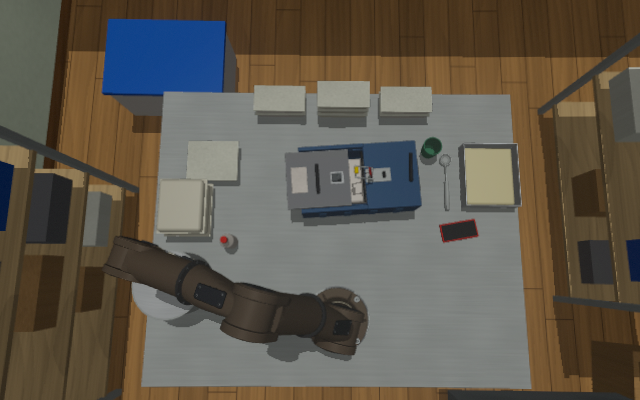

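View pics/wrist0.png

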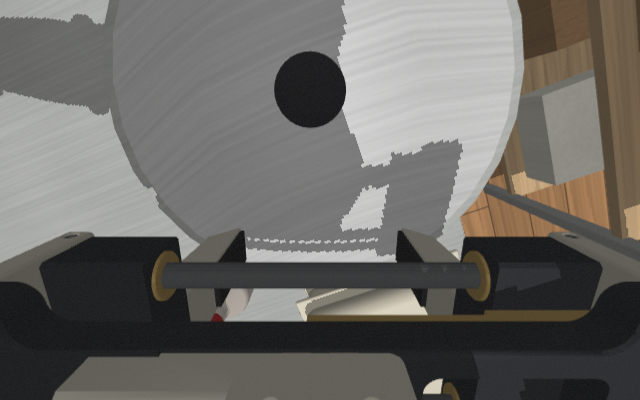

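The side view shows the carrier at about (350,240) with the cover opening up-left, and the top view shows it at about (355,178). World +y points left in the top picture. Zooming in for the latch parts.

Run:
```python
from h import *
a=load('side0');save(a,'side0c.png',(260,150,450,320),4)
a=load('top0');save(a,'top0c.png',(280,130,440,225),5)
```

```text
(no output)
```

View pics/side0c.png

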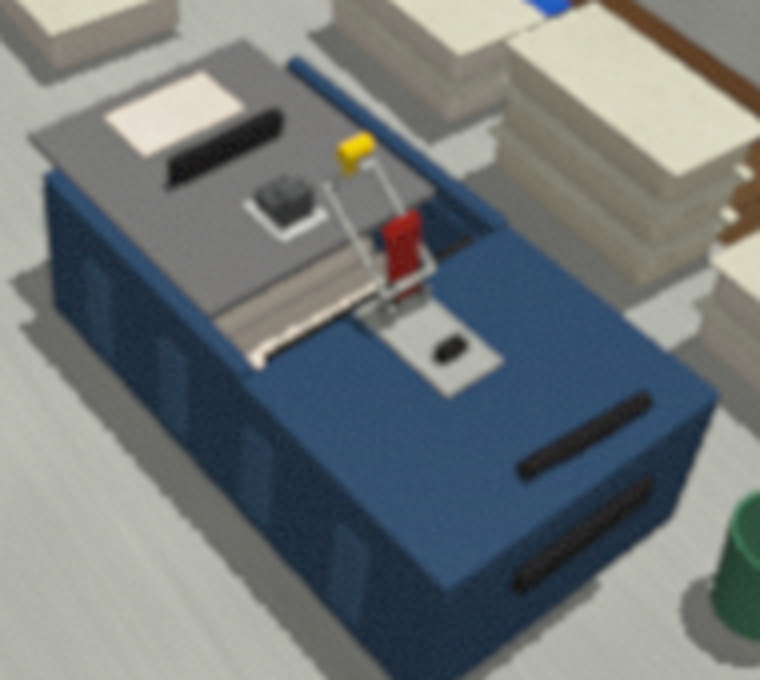

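View pics/top0c.png

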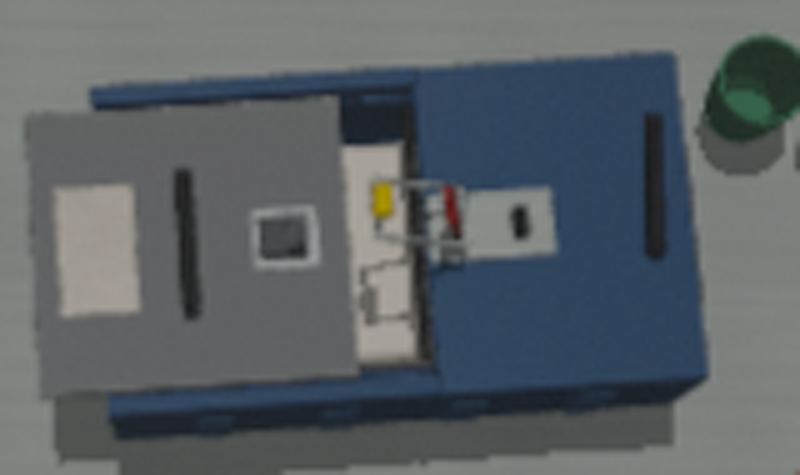

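Run:
```python
from h import *
t=load('top0');s=load('side0')
T=lambda u,v:(280+u/5,130+v/5)
S=lambda u,v:(260+u/4,150+v/4)
for n,u,v,z in [('rib a',183,170,.176),('rib b',192,318,.176),('cov1',25,115,.15),('cov2',42,395,.15),('cov3',340,97,.15),('cov4',357,372,.15),('deckTR',675,53,.15),('deckBR',706,376,.15),('deckTL',415,72,.15),('deckBL',437,375,.15),('plate keep1',250,210,.15),('plate2',318,268,.15),('levplate r',550,187,.15),('levplate r2',556,252,.15),('marker a',652,115,.16),('marker b',655,257,.16)]:
    print(n,atz(t,*T(u,v),z).round(3),pt(t,*T(u,v)))
for n,u,v,z in [('rib a',280,115,.176),('rib b',172,160,.176),('plate1',245,203,.15),('plate2',290,240,.15),('plate3',328,215,.15),('deck corner',716,392,.15),('deck near',445,587,.15)]:
    print('S',n,atz(s,*S(u,v),z).round(3),pt(s,*S(u,v)))
print('tab',tri([(t,*T(382,200)),(s,*S(356,154))]))
print('leverTop',tri([(t,*T(455,205)),(s,*S(405,220))]))
```

```text
rib a [0.588 0.083 0.176] [0.58793095 0.08329855 0.1776636 ]
rib b [0.474 0.075 0.176] [0.47827419 0.07567176 0.14948838]
cov1 [0.638 0.207 0.15 ] [0.67649861 0.22056743 0.00522984]
cov2 [0.418 0.189 0.15 ] [ 0.43851987  0.20151918 -0.00045517]
cov3 [ 0.654 -0.038  0.15 ] [ 0.6564419  -0.03853452  0.14194392]
cov4 [ 0.437 -0.051  0.15 ] [ 0.43875044 -0.05137518  0.14041621]
deckTR [ 0.692 -0.3    0.15 ] [ 0.73772626 -0.33254739 -0.00228611]
deckBR [ 0.436 -0.317  0.15 ] [ 0.45848193 -0.34993272  0.00159265]
deckTL [ 0.675 -0.097  0.15 ] [ 0.67351944 -0.09637935  0.15462688]
deckBL [ 0.435 -0.112  0.15 ] [ 0.43515035 -0.11166761  0.15223289]
plate keep1 [0.563 0.032 0.15 ] [0.56357106 0.03164183 0.14895602]
plate2 [ 0.518 -0.021  0.15 ] [ 0.51760733 -0.02087427  0.15219091]
levplate r [ 0.583 -0.201  0.15 ] [ 0.58406586 -0.20118895  0.14744563]
levplate r2 [ 0.532 -0.205  0.15 ] [ 0.53191545 -0.2044073   0.1507934 ]
marker a [ 0.639 -0.279  0.16 ] [ 0.6383082  -0.27881255  0.16221952]
marker b [ 0.527 -0.279  0.16 ] [ 0.52816773 -0.2801602   0.15281814]
S rib a [0.588 0.073 0.176] [0.59118253 0.07778916 0.17115315]
S rib b [0.487 0.073 0.176] [0.48905899 0.07588905 0.17282074]
S plate1 [0.524 0.026 0.15 ] [0.5251519  0.02786681 0.14776972]
S plate2 [ 0.53  -0.026  0.15 ] [ 0.53076104 -0.02450016  0.14874151]
S plate3 [ 0.57  -0.019  0.15 ] [ 0.57184807 -0.01653725  0.14725478]
S deck corner [ 0.692 -0.301  0.15 ] [ 0.69348466 -0.3004111   0.14833607]
S deck near [ 0.439 -0.319  0.15 ] [ 0.44035963 -0.31824693  0.14730893]
tab (array([ 0.55001168, -0.06388083,  0.25448825]), [np.float64(0.002147644249523683), np.float64(0.002147644249523607)])
leverTop (array([ 0.55131565, -0.11912064,  0.23578677]), [np.float64(0.002544066512658157), np.float64(0.002544066512658153)])
```

Carrier yaw is about +3.8° and its centre is near (0.549, -0.079). The tab sits near (0.550, -0.064, 0.254). I'll move the wrist over for close views, staying high.

move_arm(steps=[{"hand": 0,"dp": [20,-20,40],"dr": [0,0,-0.12]},{"hand": 0,"dp": [50,-55,75],"dr": [0,0,-0.25]},{"hand": 0,"dp": [80,-95,90],"dr": [0,0,-0.38]},{"hand": 0,"dp": [110,-135,100],"dr": [0,0,-0.51]},{"hand": 0,"dp": [140,-175,105],"dr": [0,0,-0.64]},{"hand": 0,"dp": [170,-215,105],"dr": [0,0,-0.77]},{"hand": 0,"dp": [200,-255,105],"dr": [0,0,-0.9]},{"hand": 0,"dp": [230,-295,105],"dr": [0,0,-1.02]},{"hand": 0,"dp": [260,-335,105],"dr": [0,0,-1.14]},{"hand": 0,"dp": [290,-375,105],"dr": [0,0,-1.14]}])

```text
clock: 1.15
ee_pos: [0.5055, 0.2164, 0.3398]
tool_rot: [0.684, 0.73, 0.0, -0.0]
force: [1.6, 1.7, 0.3]
opening: 0.0918
```

move_arm(steps=[{"hand": 0.5,"dp": [15,-40,0],"dr": [0,0,0]},{"hand": 1,"dp": [25,-70,0],"dr": [0,0,0]},{"hand": 1,"dp": [25,-70,0],"dr": [0,0,0]},{"hand": 1,"dp": [25,-70,0],"dr": [0,0,0]}], grip_force=10)

```text
clock: 1.55
ee_pos: [0.5299, 0.1475, 0.3396]
tool_rot: [0.683, 0.73, -0.0, -0.0]
force: [0.3, 0.1, -0.1]
opening: 0.0646
```

Run:
```python
from h import *
s=r.get_state();print(s['clock'],s['ee_pos'],R.from_quat(s['tool_rot']).as_matrix().round(3).tolist(),s['force'],s['opening'],s['joint_pos'].round(2))
w=grab('wrist');save(w,'w1.png');print(w['C'].round(3))
```

```text
1.55 [0.52985343 0.14748025 0.33960177] [[-0.067, 0.998, -0.0], [0.998, 0.067, 0.0], [0.0, -0.0, -1.0]] [ 0.33750561  0.14405267 -0.05629323] 0.06455807971551336 [-0.74  0.25  0.48  1.62 -0.12  1.3  -0.18]
[[ 0.998  0.064  0.018  0.524]
 [ 0.067 -0.959 -0.274  0.222]
 [-0.     0.275 -0.961  0.489]
 [ 0.     0.     0.     1.   ]]
```

View pics/w1.png

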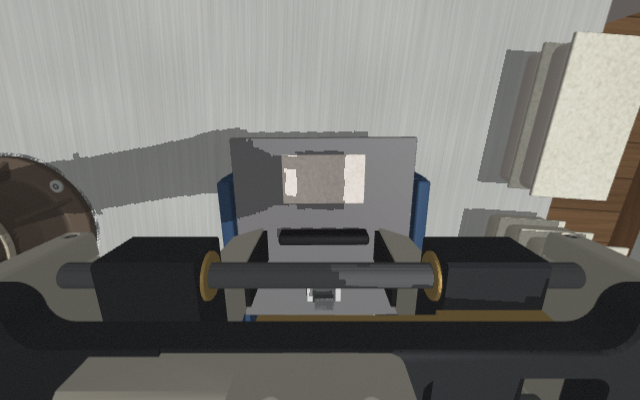

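The wrist view shows the rib at (279–368, 230–243). Its +y face is towards image top, and the keeper is at (323,297).

Run:
```python
from h import *
w=load('w1');save(w,'w1c.png',(220,130,430,320),4)
```

```text
(no output)
```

View pics/w1c.png

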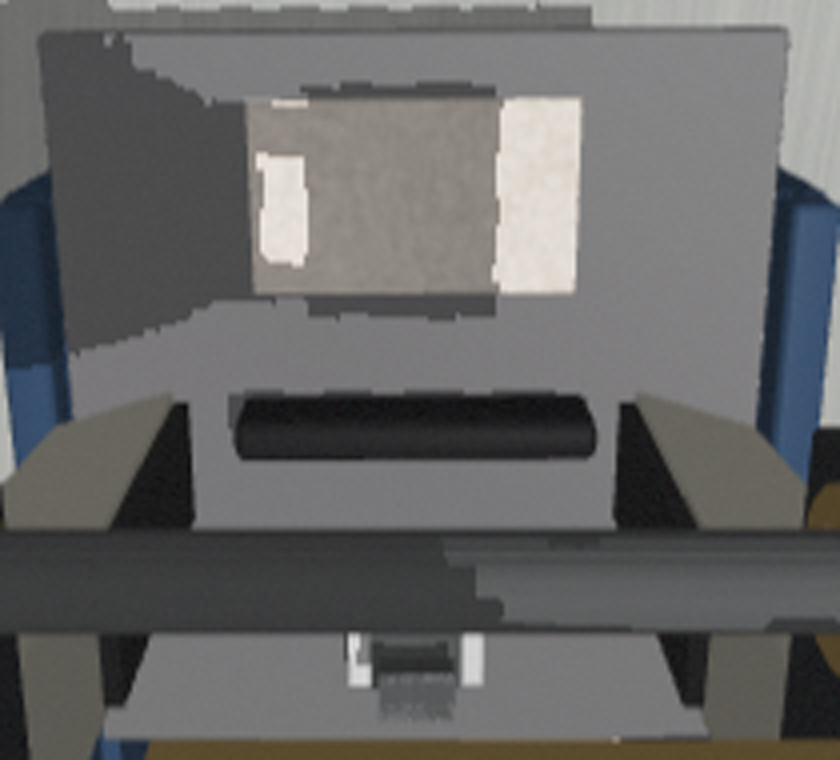

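Run:
```python
from h import *
w=load('w1');W=lambda u,v:(220+u/4,130+v/4)
for n,u,v,z in [('base l',245,398,.15),('base r',582,398,.15),('top+ l',237,430,.176),('top+ r',596,430,.176),('top- l',237,458,.176),('top- r',596,458,.176),('cov l',40,30,.15),('cov r',788,30,.15),('kept',415,665,.17),('plateR',483,685,.15),('plateL',348,685,.15)]:
    print(n,atz(w,*W(u,v),z).round(4),pt(w,*W(u,v)))
ax=np.array([.998,.067]);ay=np.array([-.067,.998])
```

```text
base l [0.483  0.0811 0.15  ] [0.48312144 0.08131717 0.15059802]
base r [0.591  0.0883 0.15  ] [0.58961931 0.09115038 0.15716992]
top+ l [0.4841 0.0814 0.176 ] [0.48384306 0.08049348 0.17389552]
top+ r [0.5912 0.0886 0.176 ] [0.59670841 0.07771206 0.15034506]
top- l [0.4844 0.0723 0.176 ] [0.48110382 0.06006818 0.15039411]
top- r [0.5923 0.0796 0.176 ] [0.59795855 0.06762654 0.14976506]
cov l [0.4198 0.1928 0.15  ] [3.73633268e-01 1.79898043e-01 1.20962845e-04]
cov r [0.6385 0.2075 0.15  ] [0.68871645 0.20108812 0.00070259]
kept [ 0.5433 -0.      0.17  ] [0.54275108 0.00592813 0.17853886]
plateR [ 0.5686 -0.0203  0.15  ] [ 0.56849447 -0.01996376  0.15049162]
plateL [ 0.5218 -0.0235  0.15  ] [ 0.52181321 -0.02355837  0.14986226]
```

move_arm(steps=[{"hand": 1,"dp": [5,-10,-45],"dr": [0,0,0]},{"hand": 1,"dp": [5,-18,-90],"dr": [0,0,0]},{"hand": 1,"dp": [5,-22,-130],"dr": [0,0,0]},{"hand": 1,"dp": [5,-22,-155],"dr": [0,0,0]},{"hand": 1,"dp": [5,-22,-169],"dr": [0,0,0]},{"hand": 1,"dp": [5,-22,-169],"dr": [0,0,0]},{"hand": 1,"dp": [5,-22,-169],"dr": [0,0,0]}])

```text
clock: 2.3
ee_pos: [0.5348, 0.1273, 0.171]
tool_rot: [0.682, 0.732, 0.0, -0.0]
force: [0.1, 0.2, -0.9]
opening: 0.0044
```

move_arm(steps=[{"hand": 1,"dp": [0,-6,0],"dr": [0,0,0]},{"hand": 1,"dp": [0,-12,0],"dr": [0,0,0]},{"hand": 1,"dp": [0,-15,0],"dr": [0,0,0]},{"hand": 1,"dp": [0,-17,0],"dr": [0,0,0]},{"hand": 1,"dp": [0,-19,0],"dr": [0,0,0]},{"hand": 1,"dp": [0,-21,0],"dr": [0,0,0]},{"hand": 1,"dp": [0,-23,0],"dr": [0,0,0]},{"hand": 1,"dp": [0,-25,0],"dr": [0,0,0]},{"hand": 1,"dp": [0,-27,0],"dr": [0,0,0]},{"hand": 1,"dp": [0,-29,0],"dr": [0,0,0]}])

```text
clock: 3.3
ee_pos: [0.5349, 0.0974, 0.1708]
tool_rot: [0.682, 0.731, 0.0, -0.0]
force: [0.5, 3.2, -1.2]
opening: 0.0006
```

Contact at about 3 N, which is friction. Pushing on at 20 mm/s and slowing as the seal gets near.

move_arm(steps=[{"hand": 1,"dp": [0.2,-2.5,0],"dr": [0,0,0]},{"hand": 1,"dp": [0.4,-5,0],"dr": [0,0,0]},{"hand": 1,"dp": [0.5,-7.5,0],"dr": [0,0,0]},{"hand": 1,"dp": [0.7,-10,0],"dr": [0,0,0]},{"hand": 1,"dp": [0.9,-12.5,0],"dr": [0,0,0]},{"hand": 1,"dp": [1,-15,0],"dr": [0,0,0]},{"hand": 1,"dp": [1.2,-17.5,0],"dr": [0,0,0]},{"hand": 1,"dp": [1.3,-20,0],"dr": [0,0,0]},{"hand": 1,"dp": [1.5,-22.5,0],"dr": [0,0,0]},{"hand": 1,"dp": [1.7,-25,0],"dr": [0,0,0]}])

```text
clock: 4.3
ee_pos: [0.5366, 0.0719, 0.1708]
tool_rot: [0.682, 0.731, 0.0, 0.0]
force: [1.5, 3.1, -1.9]
opening: 0.0004
```

move_arm(steps=[{"hand": 1,"dp": [0.1,-1.5,0],"dr": [0,0,0]},{"hand": 1,"dp": [0.2,-3,0],"dr": [0,0,0]},{"hand": 1,"dp": [0.3,-4.5,0],"dr": [0,0,0]},{"hand": 1,"dp": [0.4,-6,0],"dr": [0,0,0]},{"hand": 1,"dp": [0.5,-7.5,0],"dr": [0,0,0]},{"hand": 1,"dp": [0.6,-8.5,0],"dr": [0,0,0]},{"hand": 1,"dp": [0.6,-9.5,0],"dr": [0,0,0]}])

```text
clock: 5.0
ee_pos: [0.5373, 0.0625, 0.1708]
tool_rot: [0.682, 0.731, 0.0, 0.0]
force: [2.2, 3.2, -0.1]
opening: 0.0007
```

move_arm(steps=[{"hand": 1,"dp": [0.1,-1.2,0],"dr": [0,0,0]},{"hand": 1,"dp": [0.2,-2.4,0],"dr": [0,0,0]},{"hand": 1,"dp": [0.3,-3.6,0],"dr": [0,0,0]},{"hand": 1,"dp": [0.3,-4.8,0],"dr": [0,0,0]},{"hand": 1,"dp": [0.4,-6,0],"dr": [0,0,0]},{"hand": 1,"dp": [0.5,-7.2,0],"dr": [0,0,0]},{"hand": 1,"dp": [0.5,-8.4,0],"dr": [0,0,0]},{"hand": 1,"dp": [0.6,-9.6,0],"dr": [0,0,0]}])

```text
clock: 5.8
ee_pos: [0.5378, 0.0529, 0.1708]
tool_rot: [0.682, 0.731, 0.0, 0.0]
force: [2.8, 3.0, 0.3]
opening: 0.0003
```

move_arm(steps=[{"hand": 1,"dp": [0.1,-0.8,0],"dr": [0,0,0]},{"hand": 1,"dp": [0.1,-1.6,0],"dr": [0,0,0]},{"hand": 1,"dp": [0.1,-2.4,0],"dr": [0,0,0]},{"hand": 1,"dp": [0.2,-3.2,0],"dr": [0,0,0]}])

```text
clock: 6.2
ee_pos: [0.5379, 0.0497, 0.1708]
tool_rot: [0.682, 0.731, -0.0, -0.0]
force: [1.9, 2.3, 0.9]
opening: 0.0007
```

move_arm(steps=[{"hand": 1,"dp": [0.1,-0.8,0],"dr": [0,0,0]},{"hand": 1,"dp": [0.1,-1.6,0],"dr": [0,0,0]},{"hand": 1,"dp": [0.1,-2.4,0],"dr": [0,0,0]},{"hand": 1,"dp": [0.2,-3.2,0],"dr": [0,0,0]}])

```text
clock: 6.6
ee_pos: [0.538, 0.0482, 0.1708]
tool_rot: [0.682, 0.731, 0.001, -0.001]
force: [1.1, 9.2, 1.5]
opening: 0.0007
```

move_arm(steps=[{"hand": 1,"dp": [0,-0.6,0],"dr": [0,0,0]},{"hand": 1,"dp": [0,-1.2,0],"dr": [0,0,0]},{"hand": 1,"dp": [0,-1.2,0],"dr": [0,0,0]}])

```text
clock: 6.9
ee_pos: [0.5381, 0.0478, 0.1708]
tool_rot: [0.682, 0.732, 0.001, -0.001]
force: [1.9, 10.2, 1.7]
opening: 0.0
```

Force climbs with no motion, so the cover is on the seal. Backing off, lifting, and moving over the deck to look at the latch.

move_arm(steps=[{"hand": 1,"dp": [0,6,0],"dr": [0,0,0]},{"hand": 1,"dp": [0,20,10],"dr": [0,0,0]},{"hand": 1,"dp": [0,20,55],"dr": [0,0,0]},{"hand": 1,"dp": [0,10,100],"dr": [0,0,0]},{"hand": 1,"dp": [0,0,145],"dr": [0,0,0]},{"hand": 0.5,"dp": [3,-40,170],"dr": [0,0,0]},{"hand": 0.5,"dp": [6,-90,172],"dr": [0,0,0]},{"hand": 0.5,"dp": [10,-140,172],"dr": [0,0,0]},{"hand": 0.5,"dp": [13,-190,172],"dr": [0,0,0]},{"hand": 0.5,"dp": [13,-190,172],"dr": [0,0,0]}])

```text
clock: 7.9
ee_pos: [0.5486, -0.154, 0.3428]
tool_rot: [0.687, 0.727, -0.002, 0.001]
force: [-0.5, 0.2, 1.2]
opening: 0.0357
```

Run:
```python
from h import *
s=r.get_state();print(s['clock'],s['ee_pos'],s['joint_vel'].round(3))
w=grab('wrist');save(w,'w2.png');save(w,'w2c.png',(220,20,420,240),3.5)
t=grab('top');save(t,'t2c.png',(280,130,440,225),5)
w=grab('side');save(w,'s2c.png',(260,150,450,320),4)
```

```text
7.9 [ 0.54862042 -0.15402663  0.34284317] [-0.064 -0.01  -0.085  0.015 -0.022  0.007 -0.09 ]
```

View pics/w2.png

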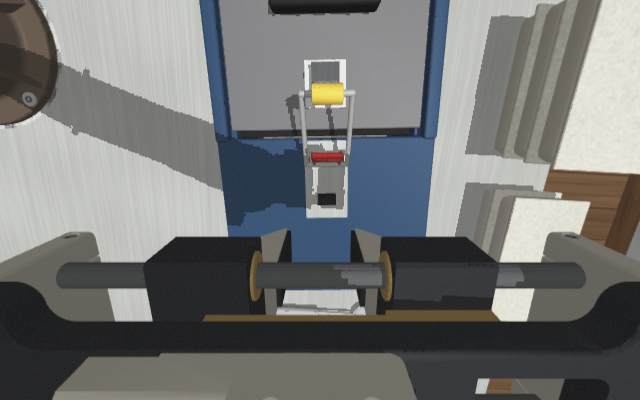

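View pics/s2c.png

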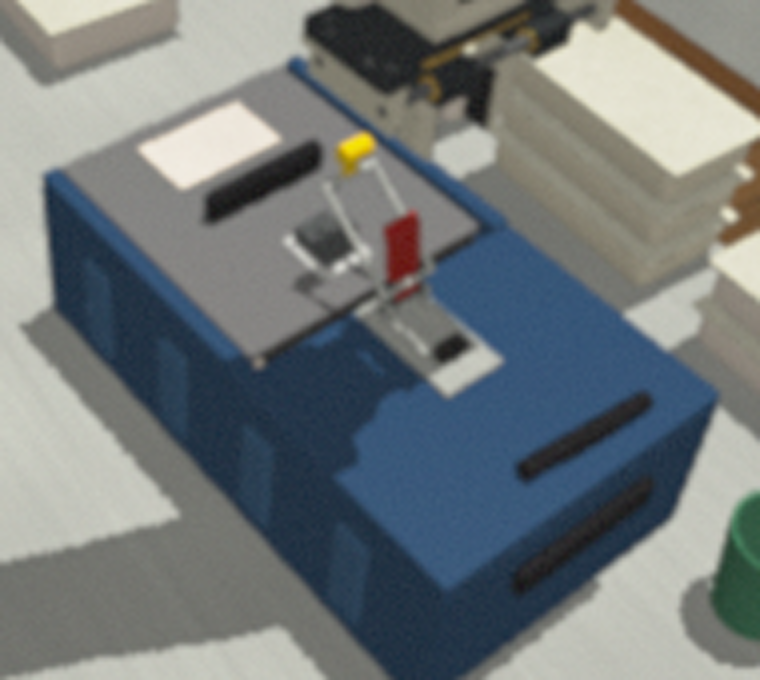

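The wrist view shows the tab at (327,94), bar ends at (301,93) and (352,93), lever top edge at about (327,157), and the keeper at (325,72). Taking a second viewpoint for triangulation.

Run:
```python
from h import *
w=grab('wrist');save(w,'w2b.png',(270,0,390,240),2.5);print(w['C'][:3,3], r.get_state()['joint_vel'].round(3))
```

```text
[ 0.54497321 -0.07025043  0.49204675] [-0.019 -0.004 -0.012 -0.002 -0.001 -0.003  0.002]
```

move_arm(steps=[{"hand": 0.5,"dp": [-2,40,0],"dr": [0,0,0]},{"hand": 0.5,"dp": [-4,70,0],"dr": [0,0,0]},{"hand": 0.5,"dp": [-4,70,0],"dr": [0,0,0]},{"hand": 0.5,"dp": [-4,70,0],"dr": [0,0,0]}])

```text
clock: 8.5
ee_pos: [0.547, -0.0725, 0.3426]
tool_rot: [0.681, 0.733, -0.0, -0.0]
force: [0.7, -0.6, 0.5]
opening: 0.0455
```

Run:
```python
from h import *
w=grab('wrist');save(w,'w3.png',(270,40,390,240),4);print(w['C'][:3,3], r.get_state()['joint_vel'].round(3))
a=load('w2b');save(a,'w2bc.png',(270,40,390,240),4)
```

```text
[0.54097358 0.00213292 0.49246154] [ 0.024  0.003  0.017 -0.004 -0.     0.001  0.   ]
```

View pics/w2bc.png

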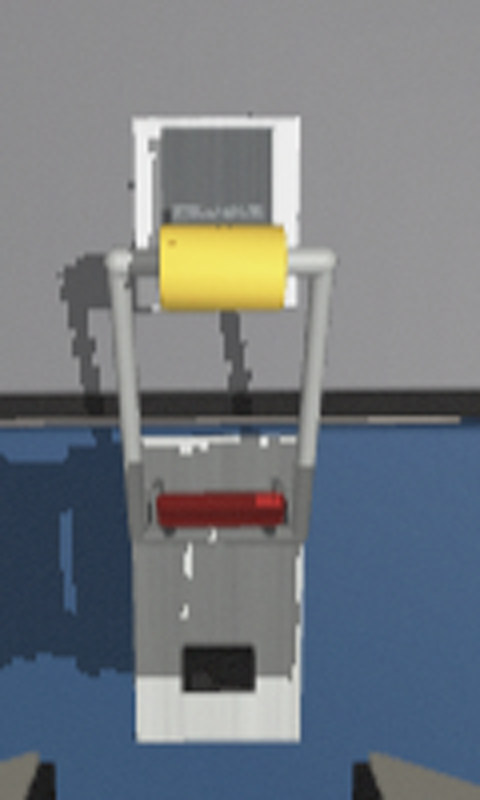

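View pics/w3.png

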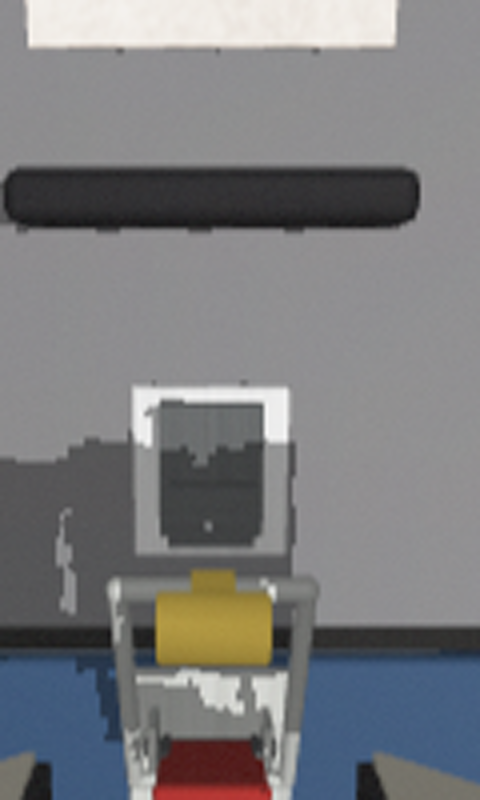

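Run:
```python
from h import *
a=load('w2b');b=load('w3');W=lambda u,v:(270+u/4,40+v/4)
def T(n,p,q): 
    x,e=tri([(a,*W(*p)),(b,*W(*q))]);print(n,x.round(4),np.round(e[0],4));return x
T('tab',(224,268),(214,628));T('barL',(118,260),(113,588));T('barR',(325,260),(310,588))
T('plate fl',(134,118),(134,387));T('plate fr',(300,118),(290,387))
T('leverTopmid?',(222,498),(212,755))
for n,u,v in[('pl fl',134,387),('pl fr',290,387),('pl bl',134,553),('pl br',292,553),('rib',210,172)]:
    print(n,atz(b,*W(u,v),.15).round(4))
z0=[]
for u in (150,150): pass
print('cover',[pt(b,*W(u,v),2)[2].round(4) for u,v in((60,300),(350,300),(400,560),(350,500),(210,345))])
for v in range(380,560,6):
    p=[pt(b,*W(u,v),0) for u in (180,195,210,225,240)]
    print(v,np.median([q[1] for q in p]).round(4),np.round([q[2] for q in p],4))
print([pt(a,*W(u,v),1).round(3).tolist() for u,v in((224,268),(150,268),(222,505),(222,515))])
```

```text
tab [ 0.5482 -0.062   0.2611] 0.0001
barL [ 0.5253 -0.061   0.2361] 0.0006
barR [ 0.5704 -0.0579  0.235 ] 0.0001
plate fl [ 0.5224 -0.0206  0.153 ] 0.0001
plate fr [ 0.5681 -0.0173  0.1517] 0.0001
leverTopmid? [ 0.5526 -0.117   0.1958] 0.0003
pl fl [ 0.5223 -0.0208  0.15  ]
pl fr [ 0.5683 -0.0174  0.15  ]
pl bl [ 0.5252 -0.0707  0.15  ]
pl br [ 0.5736 -0.0671  0.15  ]
rib [0.5403 0.0398 0.15  ]
cover [np.float64(0.1498), np.float64(0.1499), np.float64(0.1499), np.float64(0.1499), np.float64(0.1499)]
380 -0.0172 [0.1497 0.1491 0.1499 0.1494 0.1498]
386 -0.0187 [0.1531 0.1533 0.1527 0.1511 0.1513]
392 -0.0205 [0.1515 0.1518 0.1515 0.1514 0.1516]
398 -0.0222 [0.1518 0.1525 0.1523 0.1507 0.1509]
404 -0.0228 [0.1653 0.1668 0.1662 0.1652 0.1646]
410 -0.0247 [0.1659 0.1652 0.1637 0.1658 0.1652]
416 -0.0262 [0.1659 0.1646 0.1655 0.1659 0.1641]
422 -0.0279 [0.1674 0.1659 0.1656 0.1659 0.1656]
428 -0.0296 [0.1641 0.1637 0.1659 0.1644 0.1653]
434 -0.0313 [0.164  0.1645 0.1651 0.165  0.1659]
440 -0.0331 [0.1656 0.1645 0.1642 0.164  0.1658]
446 -0.0345 [0.1641 0.1654 0.1672 0.1656 0.1642]
452 -0.0363 [0.1652 0.1648 0.1658 0.165  0.1661]
458 -0.0383 [0.1658 0.1648 0.164  0.1659 0.165 ]
464 -0.04 [0.1642 0.1645 0.1641 0.1656 0.1649]
470 -0.0415 [0.1663 0.1649 0.1655 0.1654 0.1641]
476 -0.0432 [0.1668 0.1646 0.1659 0.166  0.1653]
482 -0.0437 [0.1749 0.1741 0.1743 0.1743 0.1744]
488 -0.0445 [0.1808 0.1804 0.18   0.1818 0.1819]
494 -0.046 [0.1814 0.1814 0.1814 0.1816 0.1809]Traceback (most recent call last):
  File "<stdin>", line 15, in <module>
TypeError: 'NoneType' object is not subscriptable
```

Run:
```python
from h import *
a=load('w2b');b=load('w3');W=lambda u,v:(270+u/4,40+v/4)
for v in range(735,800,8):
    print(v,[None if (q:=pt(b,*W(u,v),0)) is None else q[1:].round(4).tolist() for u in (190,215,240)])
for v in range(484,545,6):
    print(v,[None if (q:=pt(a,*W(u,v),0)) is None else q[1:].round(4).tolist() for u in (180,215,260)])
for v in range(230,310,10):
    print(v,[None if (q:=pt(a,*W(u,v),0)) is None else q[1:].round(4).tolist() for u in (180,215,260)])
for im,v,us in((a,720,(145,290)),(a,600,(145,160,290)),):
    print([pt(im,*W(u,v),0).round(4).tolist() for u in us])
t=load('t2c');save(t,'t2d.png',(330,150,400,200),10)
```

```text
735 [[-0.1276, 0.1537], [-0.1272, 0.1533], [-0.1267, 0.153]]
743 [[-0.1229, 0.1725], [-0.1224, 0.1724], [-0.1218, 0.1726]]
751 [[-0.1211, 0.1835], [-0.1207, 0.1832], [-0.1197, 0.1845]]
759 [[-0.1192, 0.1943], [-0.1188, 0.1942], [-0.1183, 0.1941]]
767 [[-0.1175, 0.2043], [-0.1175, 0.2031], [-0.117, 0.2032]]
775 [[-0.1166, 0.2121], [-0.1164, 0.2114], [-0.1149, 0.2136]]
783 [[-0.1104, 0.2317], [-0.1102, 0.2312], [-0.1094, 0.2318]]
791 [[-0.1122, 0.2325], [-0.1109, 0.2343], [-0.1106, 0.234]]
799 [[-0.1134, 0.2345], [-0.1128, 0.235], [-0.1122, 0.2353]]
484 [[-0.1205, 0.1522], [-0.1198, 0.1522], [-0.1187, 0.153]]
490 [[-0.1223, 0.152], [-0.1215, 0.1529], [-0.1206, 0.1529]]
496 [[-0.1111, 0.2344], [-0.1107, 0.2331], [-0.1098, 0.2344]]
502 [[-0.1125, 0.2343], [-0.1117, 0.2354], [-0.1111, 0.2351]]
508 [[-0.1138, 0.2346], [-0.1134, 0.2334], [-0.1127, 0.2337]]
514 [[-0.1156, 0.2323], [-0.1152, 0.2314], [-0.1146, 0.2309]]
520 [[-0.1177, 0.2282], [-0.117, 0.229], [-0.1163, 0.2289]]
526 [[-0.1268, 0.1867], [-0.1263, 0.1861], [-0.1252, 0.1873]]
532 [[-0.1281, 0.1885], [-0.1275, 0.1887], [-0.1266, 0.1889]]
538 [[-0.1298, 0.1886], [-0.1292, 0.1881], [-0.1284, 0.1879]]
544 [[-0.1388, 0.1521], [-0.1378, 0.1531], [-0.1371, 0.1525]]
230 [[-0.0559, 0.2658], [-0.0554, 0.2643], [-0.0549, 0.266]]
240 [[-0.0577, 0.2663], [-0.0573, 0.2678], [-0.0568, 0.2675]]
250 [[-0.0596, 0.2678], [-0.0591, 0.2673], [-0.0586, 0.2685]]
260 [[-0.0614, 0.2683], [-0.0609, 0.2683], [-0.0604, 0.2691]]
270 [[-0.0631, 0.2682], [-0.0627, 0.2682], [-0.0621, 0.2682]]
280 [[-0.0649, 0.2693], [-0.0645, 0.2677], [-0.0639, 0.2692]]
290 [[-0.0667, 0.2675], [-0.0663, 0.2668], [-0.0657, 0.2663]]
300 [[-0.0685, 0.2647], [-0.068, 0.2647], [-0.0675, 0.2652]]
[[0.5347, -0.1961, 0.1529], [0.5807, -0.1932, 0.1524]]
[[0.5326, -0.1568, 0.1531], [0.5372, -0.1566, 0.1527], [0.5772, -0.1537, 0.1532]]
```

View pics/t2d.png

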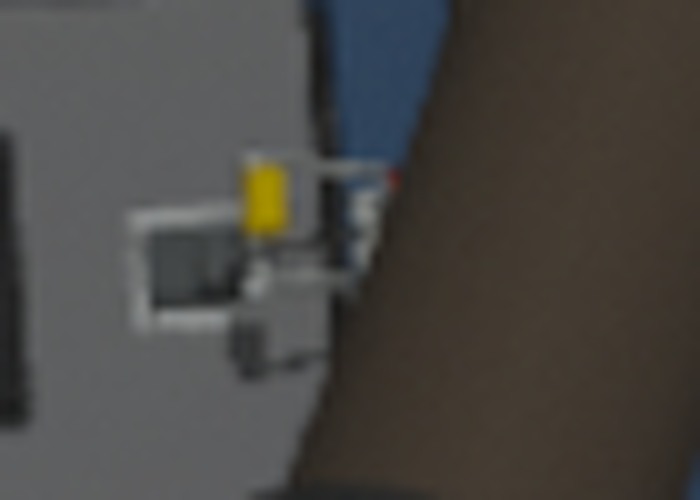

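Measurements from the depth map and two views:
- **Keeper:** floor about 0.165, nose top about 0.181, so the seat is near (y, z) = (-0.052, 0.168).
- **Lever:** about 1.72 rad, pivot near (y, z) = (-0.131, 0.168).

Now working out the linkage path.

```bash
cat > link.py <<'E'
import numpy as np
piv=np.array([-131,168.]);seat=np.array([-52,168.])
def sol(bar):
    v=np.array(bar,float)-piv;d=np.hypot(*v);a=np.arctan2(v[1],v[0])
    c=(18**2+d*d-85**2)/(2*18*d);b=np.arccos(np.clip(c,-1,1))
    pa=a+b;pin=piv+18*np.array([np.cos(pa),np.sin(pa)])
    e=(np.array(bar)-pin)/np.hypot(*(np.array(bar)-pin));n=np.array([-e[1],e[0]])
    tab=np.array(bar)+13*e+22*n
    return np.pi-pa,np.degrees(np.arctan2(e[1],e[0])),tab
if __name__=='__main__':
    for b in[(-59.5,235.5),(-50,225),(-43,213),(-37,200),(-36.5,190),(-36.5,180),(-36.5,174),(-36.5,168),(-42,168),(-48,168),(-52,168),(-52,172)]:
        t,p,tab=sol(b);print(b,round(t,2),round(p,1),tab.round(1),'x',round(548-.067*(tab[0]+62),1))
E
python3 link.py
```

```text
(-59.5, 235.5) 1.71 35.8 [-61.8 260.9] x 548.0
(-50, 225) 1.91 28.1 [-48.9 250.5] x 547.1
(-43, 213) 2.04 19.9 [-38.3 238.1] x 546.4
(-37, 200) 2.22 12.0 [-28.8 224.2] x 545.8
(-36.5, 190) 2.15 4.6 [-25.3 213. ] x 545.5
(-36.5, 180) 2.13 -2.2 [-22.7 201.5] x 545.4
(-36.5, 174) 2.16 -6.1 [-21.2 194.5] x 545.3
(-36.5, 168) 2.21 -9.8 [-19.9 187.5] x 545.2
(-42, 168) 1.89 -11.6 [-24.8 186.9] x 545.5
(-48, 168) 1.57 -12.2 [-30.6 186.7] x 545.9
(-52, 168) 1.34 -11.9 [-34.7 186.9] x 546.2
(-52, 172) 1.29 -9.0 [-35.7 191.7] x 546.2
```

move_arm(steps=[{"hand": 0.5,"dp": [1,14,-30],"dr": [0,0,0]},{"hand": 0.5,"dp": [1,14,-60],"dr": [0,0,0]},{"hand": 0.5,"dp": [1,14,-80],"dr": [0,0,0]},{"hand": 0.5,"dp": [1,14,-88],"dr": [0,0,0]},{"hand": 0.5,"dp": [1,14,-88],"dr": [0,0,0]},{"hand": 0.5,"dp": [1,14,-88],"dr": [0,0,0]}])

```text
clock: 9.15
ee_pos: [0.5487, -0.0612, 0.2557]
tool_rot: [0.683, 0.731, 0.0, 0.001]
force: [0.3, 0.3, 0.8]
opening: 0.0458
```

Run:
```python
from h import *
s=r.get_state();print(s['clock'],s['ee_pos'],s['force'])
w=grab('wrist');save(w,'w4.png')
w=grab('side');save(w,'s4c.png',(290,130,430,260),5)
```

```text
9.15 [ 0.54868694 -0.06122761  0.25571868] [0.26745183 0.30612172 0.83760844]
```

View pics/w4.png

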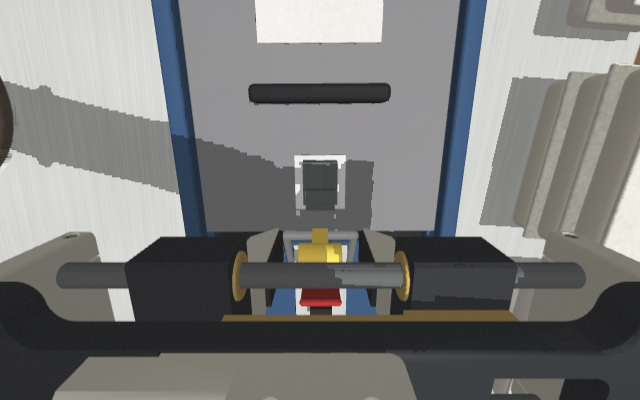

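View pics/s4c.png

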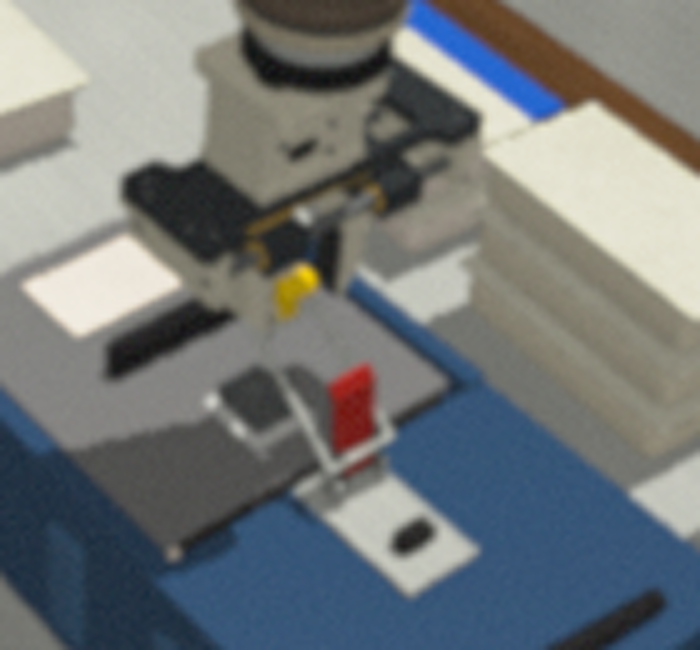

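The tab is centred between the open fingers, at (320,255) in the wrist view. Closing gently on it.

move_arm(steps=[{"hand": 0.5,"dp": [0,3,-1],"dr": [0,0,0]},{"hand": 1,"dp": [0,3,-1],"dr": [0,0,0]},{"hand": 1,"dp": [0,3,-1],"dr": [0,0,0]},{"hand": 1,"dp": [0,3,-1],"dr": [0,0,0]},{"hand": 1,"dp": [0,3,-1],"dr": [0,0,0]},{"hand": 1,"dp": [0,3,-1],"dr": [0,0,0]}], grip_force=22)

```text
clock: 9.85
ee_pos: [0.5481, -0.0576, 0.2538]
tool_rot: [0.682, 0.731, 0.0, -0.0]
force: [-1.3, 0.6, 0.7]
opening: 0.0235
```

move_arm(steps=[{"hand": 1,"dp": [-0.4,6.5,-5],"dr": [0,0,0]},{"hand": 1,"dp": [-0.9,13,-10.5],"dr": [0,0,0]},{"hand": 1,"dp": [-1.2,18,-16.5],"dr": [0,0,0]},{"hand": 1,"dp": [-1.6,23.5,-23],"dr": [0,0,0]},{"hand": 1,"dp": [-1.9,28.5,-30],"dr": [0,0,0]},{"hand": 1,"dp": [-2.2,33,-36.7],"dr": [0,0,0]},{"hand": 1,"dp": [-2.4,36.5,-48],"dr": [0,0,0]},{"hand": 1,"dp": [-2.4,36.5,-48],"dr": [0,0,0]}])

```text
clock: 10.65
ee_pos: [0.5453, -0.0198, 0.2042]
tool_rot: [0.682, 0.732, -0.0, -0.001]
force: [-0.4, 1.5, 2.1]
opening: 0.0232
```

Run:
```python
from h import *
s=r.get_state();print(s['clock'],s['ee_pos'],s['force'])
w=grab('wrist');save(w,'w5.png');save(w,'w5c.png',(250,180,400,330),5)
w=grab('side');save(w,'s5c.png',(290,130,430,260),5)
```

```text
10.65 [ 0.54529146 -0.01979648  0.20416877] [-0.37474768  1.47335281  2.09063027]
```

View pics/w5c.png

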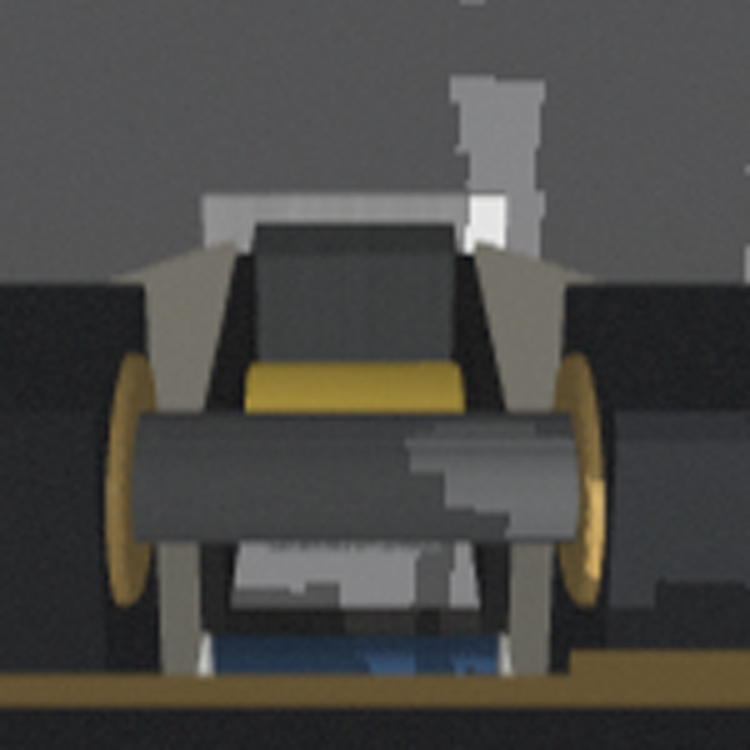

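View pics/s5c.png

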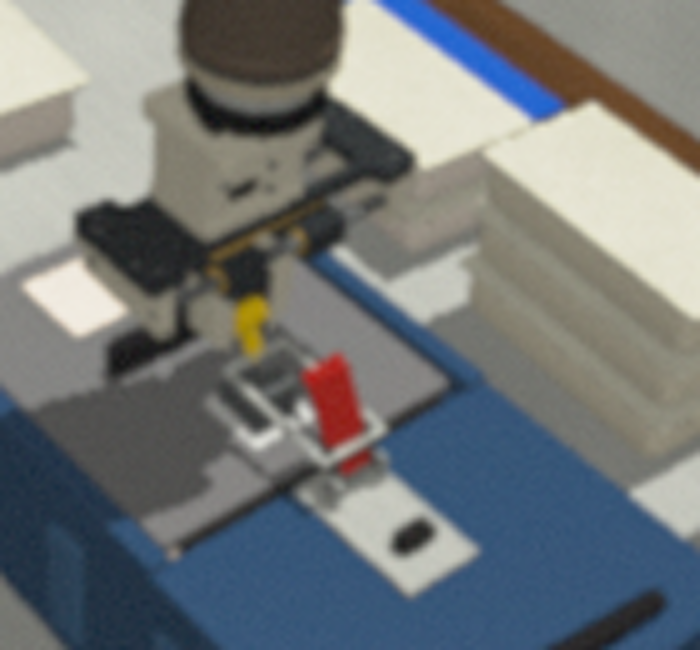

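The lever leans, the loop is nearly level, and the bar is out past the lip. Lowering slowly to feel for the floor.

move_arm(steps=[{"hand": 1,"dp": [0,1.3,-5.5],"dr": [0,0,0]},{"hand": 1,"dp": [-0.1,2.4,-10.5],"dr": [0,0,0]},{"hand": 1,"dp": [-0.2,3.4,-14.5],"dr": [0,0,0]},{"hand": 1,"dp": [-0.2,3.9,-17.5],"dr": [0,0,0]},{"hand": 1,"dp": [-0.2,3.9,-17.5],"dr": [0,0,0]}])

```text
clock: 11.25
ee_pos: [0.5454, -0.0173, 0.1878]
tool_rot: [0.682, 0.731, -0.0, -0.0]
force: [-2.0, 2.4, 1.2]
opening: 0.0236
```

move_arm(steps=[{"hand": 1,"dp": [0,0.2,-1],"dr": [0,0,0]},{"hand": 1,"dp": [0,0.4,-2],"dr": [0,0,0]},{"hand": 1,"dp": [0,0.4,-2],"dr": [0,0,0]}])

```text
clock: 11.55
ee_pos: [0.5455, -0.0172, 0.1862]
tool_rot: [0.682, 0.731, -0.0, 0.0]
force: [-1.5, 1.1, 2.3]
opening: 0.0239
```

move_arm(steps=[{"hand": 1,"dp": [0,0.2,-1],"dr": [0,0,0]},{"hand": 1,"dp": [0,0.2,-1],"dr": [0,0,0]}])

```text
clock: 11.75
ee_pos: [0.5455, -0.017, 0.1852]
tool_rot: [0.682, 0.731, -0.0, 0.0]
force: [-2.7, -0.0, 2.2]
opening: 0.0237
```

move_arm(steps=[{"hand": 1,"dp": [0,0.2,-1],"dr": [0,0,0]},{"hand": 1,"dp": [0,0.2,-1],"dr": [0,0,0]}])

```text
clock: 11.95
ee_pos: [0.5455, -0.0167, 0.1841]
tool_rot: [0.682, 0.731, -0.0, 0.0]
force: [-1.6, -0.4, 1.5]
opening: 0.024
```

move_arm(steps=[{"hand": 1,"dp": [0,0.4,-1],"dr": [0,0,0]},{"hand": 1,"dp": [0,0.6,-2],"dr": [0,0,0]},{"hand": 1,"dp": [0,0.6,-2],"dr": [0,0,0]}])

```text
clock: 12.25
ee_pos: [0.5455, -0.0158, 0.1821]
tool_rot: [0.682, 0.731, -0.0, -0.0]
force: [-2.4, -1.2, 1.7]
opening: 0.0235
```

move_arm(steps=[{"hand": 1,"dp": [0,0.2,-1],"dr": [0,0,0]},{"hand": 1,"dp": [0,0.2,-1],"dr": [0,0,0]}])

```text
clock: 12.45
ee_pos: [0.5455, -0.0155, 0.1811]
tool_rot: [0.682, 0.731, -0.0, -0.0]
force: [-2.9, -0.3, 2.5]
opening: 0.0238
```

move_arm(steps=[{"hand": 1,"dp": [0,0.2,-1],"dr": [0,0,0]},{"hand": 1,"dp": [0,0.2,-1],"dr": [0,0,0]}])

```text
clock: 12.65
ee_pos: [0.5455, -0.0153, 0.1801]
tool_rot: [0.682, 0.731, -0.0, -0.0]
force: [-2.8, -0.5, 1.7]
opening: 0.0233
```

Expected floor contact is about here. Continuing in 1 mm steps.

move_arm(steps=[{"hand": 1,"dp": [0,0.1,-1],"dr": [0,0,0]},{"hand": 1,"dp": [0,0.1,-1],"dr": [0,0,0]}])

```text
clock: 12.85
ee_pos: [0.5455, -0.0152, 0.1791]
tool_rot: [0.682, 0.731, -0.0, -0.0]
force: [-2.3, -0.5, 0.9]
opening: 0.0235
```

move_arm(steps=[{"hand": 1,"dp": [0,0.1,-1],"dr": [0,0,0]},{"hand": 1,"dp": [0,0.1,-1],"dr": [0,0,0]}])

```text
clock: 13.05
ee_pos: [0.5457, -0.0151, 0.1786]
tool_rot: [0.682, 0.731, 0.0, 0.0]
force: [-4.1, -0.6, 6.1]
opening: 0.0238
```

Floor felt: Fz jumped to 6 N. Now drawing the bar in along the floor with a light down-press.

move_arm(steps=[{"hand": 1,"dp": [0.1,-1,-0.1],"dr": [0,0,0]},{"hand": 1,"dp": [0.1,-2,-0.2],"dr": [0,0,0]},{"hand": 1,"dp": [0.2,-3,-0.3],"dr": [0,0,0]},{"hand": 1,"dp": [0.2,-4,-0.4],"dr": [0,0,0]}])

```text
clock: 13.45
ee_pos: [0.5457, -0.0157, 0.1784]
tool_rot: [0.681, 0.732, 0.002, -0.002]
force: [-6.1, 11.5, 12.4]
opening: 0.0237
```

move_arm(steps=[{"hand": 1,"dp": [0.1,-1,-0.1],"dr": [0,0,0]},{"hand": 1,"dp": [0.1,-2,-0.1],"dr": [0,0,0]},{"hand": 1,"dp": [0.2,-3,-0.2],"dr": [0,0,0]}])

```text
clock: 13.75
ee_pos: [0.5461, -0.0181, 0.1782]
tool_rot: [0.681, 0.732, 0.002, -0.002]
force: [-5.8, 11.0, 11.4]
opening: 0.0235
```

move_arm(steps=[{"hand": 1,"dp": [0,0,0.7],"dr": [0,0,0]},{"hand": 1,"dp": [-0.5,-0.5,1.2],"dr": [0,0,0]}])

```text
clock: 13.95
ee_pos: [0.5456, -0.0203, 0.1789]
tool_rot: [0.681, 0.732, 0.001, -0.001]
force: [-1.6, 5.2, 1.1]
opening: 0.024
```

move_arm(steps=[{"hand": 1,"dp": [0,-1,-0.2],"dr": [0,0,0]},{"hand": 1,"dp": [0.1,-2,-0.4],"dr": [0,0,0]},{"hand": 1,"dp": [0.1,-3,-0.5],"dr": [0,0,0]}])

```text
clock: 14.25
ee_pos: [0.546, -0.0232, 0.1785]
tool_rot: [0.682, 0.732, 0.001, -0.001]
force: [-2.0, 6.9, 5.3]
opening: 0.0234
```

move_arm(steps=[{"hand": 1,"dp": [0,-1,0],"dr": [0,0,0]},{"hand": 1,"dp": [0.1,-2,0],"dr": [0,0,0]}])

```text
clock: 14.45
ee_pos: [0.5461, -0.0249, 0.1786]
tool_rot: [0.681, 0.732, 0.001, -0.001]
force: [-2.3, 8.6, 5.2]
opening: 0.0235
```

move_arm(steps=[{"hand": 1,"dp": [0,-1,0],"dr": [0,0,0]},{"hand": 1,"dp": [0.1,-2,0],"dr": [0,0,0]}])

```text
clock: 14.65
ee_pos: [0.5463, -0.0266, 0.1787]
tool_rot: [0.681, 0.732, 0.002, -0.001]
force: [-3.7, 9.3, 6.7]
opening: 0.024
```

move_arm(steps=[{"hand": 1,"dp": [0,-1,0],"dr": [0,0,0]},{"hand": 1,"dp": [0.1,-2,0],"dr": [0,0,0]}])

```text
clock: 14.85
ee_pos: [0.5464, -0.0281, 0.1788]
tool_rot: [0.681, 0.732, 0.002, -0.001]
force: [-3.9, 10.8, 7.6]
opening: 0.0237
```

move_arm(steps=[{"hand": 1,"dp": [0,-0.8,0.3],"dr": [0,0,0]},{"hand": 1,"dp": [0,-1.5,0.4],"dr": [0,0,0]}])

```text
clock: 15.05
ee_pos: [0.5464, -0.0297, 0.179]
tool_rot: [0.681, 0.732, 0.002, -0.001]
force: [-2.3, 9.6, 5.4]
opening: 0.0237
```

Run:
```python
from h import *
s=r.get_state();print(s['clock'],s['ee_pos'],s['force'])
w=grab('wrist');save(w,'w6c.png',(250,180,400,330),5)
w=grab('side');save(w,'s6c.png',(310,180,400,260),8)
s=r.get_state();print(s['clock'],s['ee_pos'],s['force'])
```

```text
15.05 [ 0.54635861 -0.02968049  0.17900705] [-2.32978946  9.61842859  5.42070655]
15.15 [ 0.54637701 -0.02979651  0.17900486] [-2.68984421  8.99828003  4.39693216]
```

View pics/w6c.png

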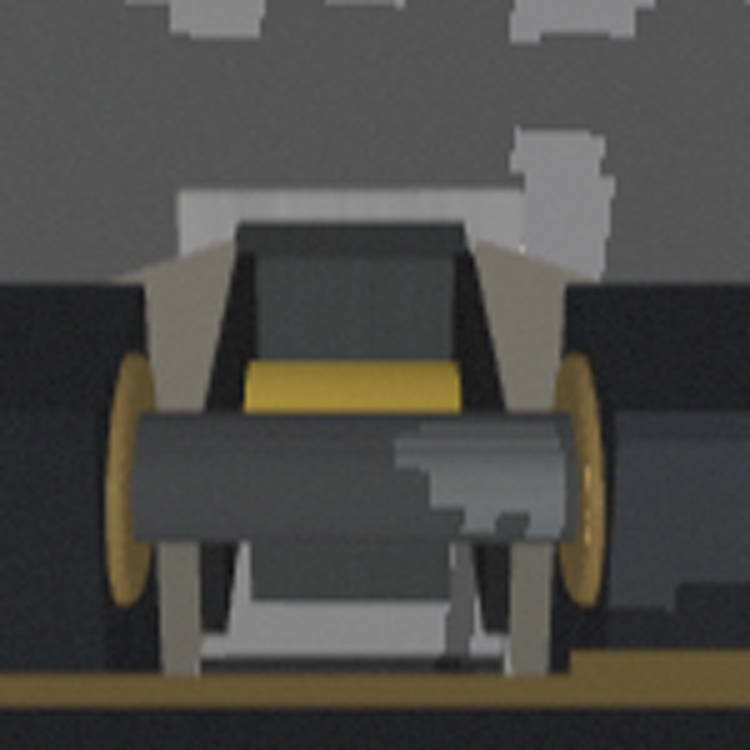

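View pics/s6c.png

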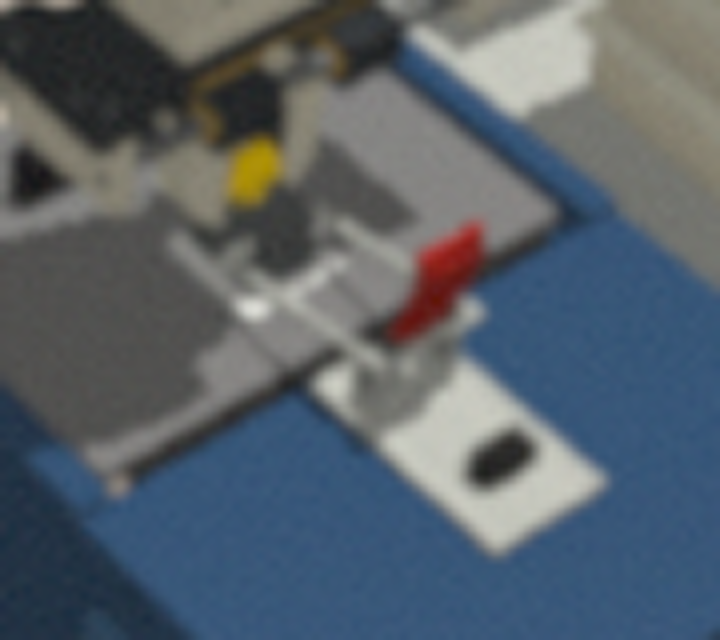

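move_arm(steps=[{"hand": 1,"dp": [0,-0.8,0.1],"dr": [0,0,0]},{"hand": 1,"dp": [0,-1.2,0.2],"dr": [0,0,0]}])

```text
clock: 15.35
ee_pos: [0.5464, -0.0305, 0.1791]
tool_rot: [0.681, 0.732, 0.002, -0.001]
force: [-2.5, 11.6, 4.2]
opening: 0.0235
```

move_arm(steps=[{"hand": 1,"dp": [0,0.6,1],"dr": [0,0,0]},{"hand": 1,"dp": [0,1,2],"dr": [0,0,0]},{"hand": 1,"dp": [0,1,3],"dr": [0,0,0]},{"hand": 1,"dp": [0,1,4],"dr": [0,0,0]}])

```text
clock: 15.75
ee_pos: [0.5462, -0.0309, 0.1827]
tool_rot: [0.682, 0.732, 0.001, -0.001]
force: [-1.7, 5.2, -1.0]
opening: 0.024
```

move_arm(steps=[{"hand": 1,"dp": [0,0,1],"dr": [0,0,0]},{"hand": 1,"dp": [0,0,2],"dr": [0,0,0]}])

```text
clock: 15.95
ee_pos: [0.5462, -0.0312, 0.1847]
tool_rot: [0.682, 0.732, 0.001, -0.001]
force: [-1.7, 5.0, -0.8]
opening: 0.0239
```

move_arm(steps=[{"hand": 1,"dp": [0,0,1],"dr": [0,0,0]},{"hand": 1,"dp": [0,0,1.6],"dr": [0,0,0]}])

```text
clock: 16.15
ee_pos: [0.546, -0.0315, 0.1858]
tool_rot: [0.682, 0.732, 0.001, -0.001]
force: [2.7, 4.2, -12.4]
opening: 0.0242
```

Nose felt: -12 N on lifting, so the bar is caught. Easing off and releasing.

move_arm(steps=[{"hand": 1,"dp": [0,0,-0.8],"dr": [0,0,0]},{"hand": 1,"dp": [0,0,-1.6],"dr": [0,0,0]},{"hand": 1,"dp": [0,0,-1.6],"dr": [0,0,0]}])

```text
clock: 16.45
ee_pos: [0.5462, -0.0313, 0.1847]
tool_rot: [0.682, 0.732, 0.001, -0.001]
force: [-1.2, 6.3, 0.4]
opening: 0.0239
```

move_arm(steps=[{"hand": 0.85,"dp": [0,0,0],"dr": [0,0,0]},{"hand": 0.6,"dp": [0,0,0],"dr": [0,0,0]},{"hand": 0.5,"dp": [0,0,0],"dr": [0,0,0]},{"hand": 0.5,"dp": [0,0,0],"dr": [0,0,0]},{"hand": 0.5,"dp": [0,0,0],"dr": [0,0,0]}])

```text
clock: 16.95
ee_pos: [0.5461, -0.0337, 0.185]
tool_rot: [0.682, 0.731, 0.0, 0.0]
force: [0.7, 0.0, 0.7]
opening: 0.0454
```

move_arm(steps=[{"hand": 0.5,"dp": [0,1,15],"dr": [0,0,0]},{"hand": 0.5,"dp": [0,2,40],"dr": [0,0,0]},{"hand": 0.5,"dp": [0,2,80],"dr": [0,0,0]},{"hand": 0.5,"dp": [2,-20,120],"dr": [0,0,0]},{"hand": 0.5,"dp": [4,-50,140],"dr": [0,0,0]},{"hand": 0.5,"dp": [5,-80,140],"dr": [0,0,0]},{"hand": 1,"dp": [5,-80,140],"dr": [0,0,0]},{"hand": 1,"dp": [5,-80,140],"dr": [0,0,0]}])

```text
clock: 17.75
ee_pos: [0.5507, -0.1141, 0.3249]
tool_rot: [0.683, 0.73, 0.0, -0.0]
force: [0.5, 1.2, -0.4]
opening: 0.0347
```

Run:
```python
from h import *
s=r.get_state();print(s['clock'],s['ee_pos'],s['force'],s['joint_vel'].round(3))
w=grab('wrist');save(w,'w7.png',(250,60,400,260),4)
b=w;print(b['C'][:3,3])
w=grab('side');save(w,'s7c.png',(310,180,400,260),8)
```

```text
17.75 [ 0.55068413 -0.1140554   0.32485284] [ 0.52720953  1.17306705 -0.4352392 ] [-0.023  0.004 -0.029  0.009 -0.007 -0.    -0.005]
[ 0.54498726 -0.03941226  0.47471412]
```

View pics/w7.png

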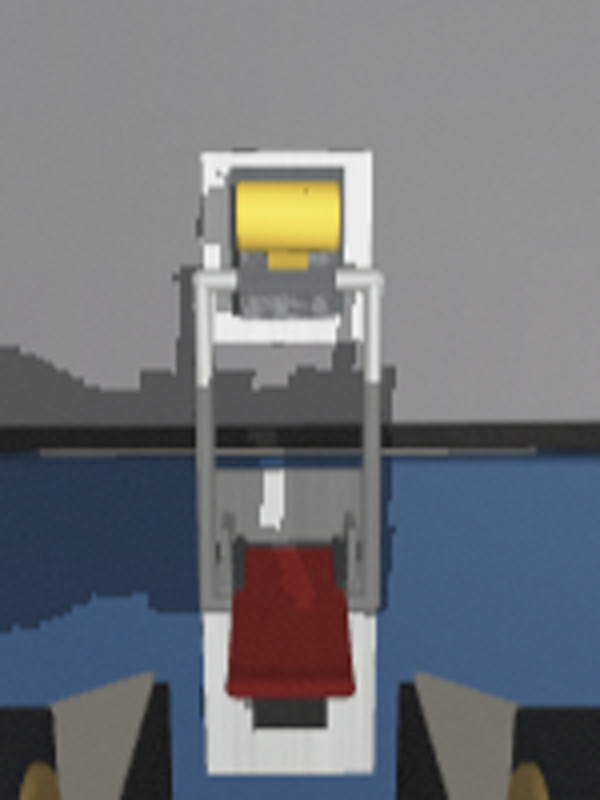

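View pics/s7c.png

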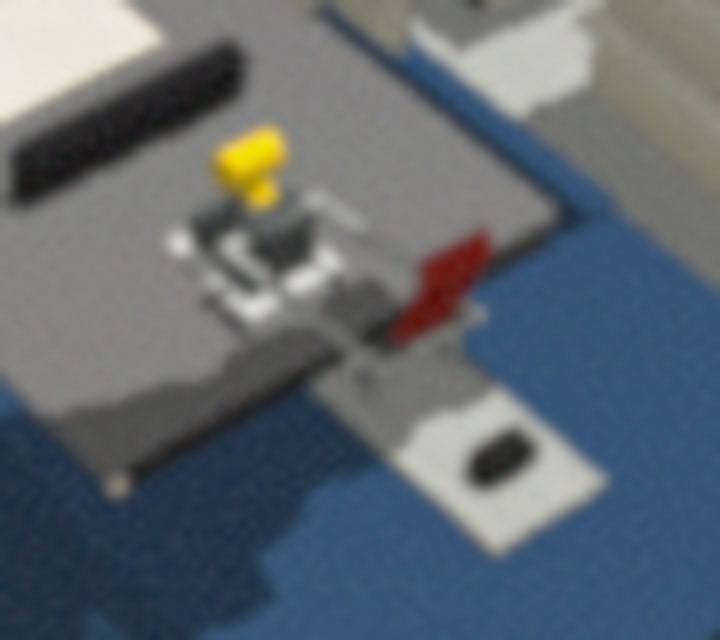

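The bar passes under the nose and stays there after release. Bar corners are at (218,282) and (362,282), with the nose covering the middle. Measuring the lever next.

Run:
```python
from h import *
b=load('w7');W=lambda u,v:(250+u/4,60+v/4)
for v in list(range(545,705,12)):
    print(v,[None if (q:=pt(b,*W(u,v),0)) is None else q.round(4).tolist() for u in (250,290,330)])
for u,v in((215,282),(372,282),(205,300)): print(pt(b,*W(u,v),0))
```

```text
545 [[0.5418, -0.1238, 0.1703], [0.5529, -0.1233, 0.1694], [0.564, -0.1223, 0.1706]]
557 [[0.542, -0.126, 0.1747], [0.5529, -0.1247, 0.1767], [0.5639, -0.1243, 0.1756]]
569 [[0.5423, -0.1271, 0.1825], [0.553, -0.1267, 0.1814], [0.5637, -0.1254, 0.1834]]
581 [[0.5425, -0.1286, 0.1886], [0.5531, -0.1279, 0.1885], [0.5637, -0.1275, 0.1876]]
593 [[0.5428, -0.1302, 0.1941], [0.5531, -0.1293, 0.1944], [0.5636, -0.1292, 0.1927]]
605 [[0.543, -0.1318, 0.1989], [0.5532, -0.1314, 0.1982], [0.5634, -0.1304, 0.1991]]
617 [[0.5432, -0.1331, 0.2046], [0.5533, -0.1323, 0.2048], [0.5633, -0.1318, 0.2044]]
629 [[0.5435, -0.1343, 0.21], [0.5533, -0.1339, 0.2095], [0.5632, -0.1332, 0.2095]]
641 [[0.5437, -0.1359, 0.2143], [0.5534, -0.1355, 0.2137], [0.5631, -0.1346, 0.2142]]
653 [[0.5439, -0.1377, 0.2176], [0.5535, -0.1367, 0.2187], [0.5631, -0.1364, 0.2178]]
665 [[0.5441, -0.1383, 0.224], [0.5536, -0.1383, 0.2224], [0.5629, -0.1369, 0.2245]]
677 [[0.5443, -0.1381, 0.2319], [0.5534, -0.1375, 0.232], [0.5626, -0.1367, 0.2325]]
689 [[0.5444, -0.1406, 0.2332], [0.5536, -0.1397, 0.2338], [0.5627, -0.1393, 0.2332]]
701 [[0.5445, -0.1782, 0.1528], [0.5563, -0.1723, 0.1647], [0.5689, -0.1763, 0.1534]]
[ 0.52865558 -0.05315064  0.17450593]
[ 0.56896325 -0.05043491  0.17481022]
[ 0.52645147 -0.05770212  0.17685667]
```

Run:
```python
import numpy as np
for th in [1.28,1.2,1.1,1.0,.9,.8,.7,.6,.5,.4,.3,.2,.1,0,-.05]:
    u=np.array([-np.cos(th),np.sin(th)]);n=np.array([np.sin(th),np.cos(th)])
    P=np.array([-131,168])+54*u+7.5*n;T=P+[9.5,8]
    print(th,T.round(1),'x',round(548-.067*(T[0]-9+62),1))
```

```text
1.28 [-129.8  229.9] x 553.1
1.2 [-134.1  229. ] x 553.4
1.1 [-139.3  227.5] x 553.8
1.0 [-144.4  225.5] x 554.1
0.9 [-149.2  223. ] x 554.4
0.8 [-153.7  220. ] x 554.7
0.7 [-158.   216.5] x 555.0
0.6 [-161.8  212.7] x 555.3
0.5 [-165.3  208.5] x 555.5
0.4 [-168.3  203.9] x 555.7
0.3 [-170.9  199.1] x 555.9
0.2 [-172.9  194.1] x 556.0
0.1 [-174.5  188.9] x 556.1
0 [-175.5  183.5] x 556.2
-0.05 [-175.8  180.8] x 556.2
```

move_arm(steps=[{"hand": 1,"dp": [1,-1,-10],"dr": [0,0,0]},{"hand": 1,"dp": [2,-2,-30],"dr": [0,0,0]},{"hand": 1,"dp": [2.5,-3,-60],"dr": [0,0,0]},{"hand": 1,"dp": [2.5,-4,-85],"dr": [0,0,0]},{"hand": 1,"dp": [2.5,-4,-95],"dr": [0,0,0]},{"hand": 1,"dp": [2.5,-4,-95],"dr": [0,0,0]}])

```text
clock: 18.45
ee_pos: [0.5525, -0.1166, 0.2283]
tool_rot: [0.682, 0.731, -0.001, -0.001]
force: [1.0, 0.8, 0.3]
opening: 0.0005
```

move_arm(steps=[{"hand": 1,"dp": [0,-3,0],"dr": [0,0,0]},{"hand": 1,"dp": [0,-6,0],"dr": [0,0,0]},{"hand": 1,"dp": [0,-8,0],"dr": [0,0,0]},{"hand": 1,"dp": [0,-10,0],"dr": [0,0,0]},{"hand": 1,"dp": [0,-12,0],"dr": [0,0,0]}])

```text
clock: 18.95
ee_pos: [0.5537, -0.1293, 0.2304]
tool_rot: [0.682, 0.731, 0.001, 0.0]
force: [1.6, 1.8, -0.0]
opening: 0.0003
```

move_arm(steps=[{"hand": 1,"dp": [0.1,-2.2,-0.4],"dr": [0,0,0]},{"hand": 1,"dp": [0.3,-4.3,-0.9],"dr": [0,0,0]},{"hand": 1,"dp": [0.5,-6.9,-1.6],"dr": [0,0,0]},{"hand": 1,"dp": [0.7,-9.5,-2.4],"dr": [0,0,0]}])

```text
clock: 19.35
ee_pos: [0.5542, -0.1384, 0.2274]
tool_rot: [0.682, 0.731, 0.0, -0.0]
force: [1.3, 4.2, -0.1]
opening: 0.0006
```

move_arm(steps=[{"hand": 1,"dp": [0.1,-2.5,-1],"dr": [0,0,0]},{"hand": 1,"dp": [0.3,-5.1,-2],"dr": [0,0,0]},{"hand": 1,"dp": [0.4,-7.5,-3.2],"dr": [0,0,0]},{"hand": 1,"dp": [0.6,-9.9,-4.5],"dr": [0,0,0]}])

```text
clock: 19.75
ee_pos: [0.5547, -0.148, 0.2227]
tool_rot: [0.682, 0.731, 0.0, -0.001]
force: [0.6, 5.6, 0.1]
opening: 0.0005
```

move_arm(steps=[{"hand": 1,"dp": [0.1,-2.3,-1.5],"dr": [0,0,0]},{"hand": 1,"dp": [0.3,-4.5,-3],"dr": [0,0,0]},{"hand": 1,"dp": [0.4,-6.7,-4.7],"dr": [0,0,0]},{"hand": 1,"dp": [0.6,-8.8,-6.5],"dr": [0,0,0]}])

```text
clock: 20.15
ee_pos: [0.5551, -0.1568, 0.2162]
tool_rot: [0.682, 0.731, 0.0, -0.001]
force: [0.8, 5.5, 1.7]
opening: 0.0002
```

move_arm(steps=[{"hand": 1,"dp": [0.1,-1.9,-1.9],"dr": [0,0,0]},{"hand": 1,"dp": [0.3,-3.8,-3.8],"dr": [0,0,0]},{"hand": 1,"dp": [0.4,-5.6,-5.9],"dr": [0,0,0]},{"hand": 1,"dp": [0.5,-7.3,-8],"dr": [0,0,0]}])

```text
clock: 20.55
ee_pos: [0.5556, -0.1645, 0.2083]
tool_rot: [0.682, 0.731, 0.0, -0.001]
force: [0.0, 4.6, 2.0]
opening: 0.0005
```

move_arm(steps=[{"hand": 1,"dp": [0.1,-1.5,-2.3],"dr": [0,0,0]},{"hand": 1,"dp": [0.2,-3,-4.6],"dr": [0,0,0]},{"hand": 1,"dp": [0.3,-4.3,-7],"dr": [0,0,0]},{"hand": 1,"dp": [0.4,-5.6,-9.4],"dr": [0,0,0]}])

```text
clock: 20.95
ee_pos: [0.556, -0.171, 0.199]
tool_rot: [0.682, 0.731, -0.0, 0.0]
force: [-0.2, 4.4, 2.2]
opening: 0.0008
```

move_arm(steps=[{"hand": 1,"dp": [0.1,-1,-2.5],"dr": [0,0,0]},{"hand": 1,"dp": [0.1,-2,-5],"dr": [0,0,0]},{"hand": 1,"dp": [0.1,-2.8,-7.6],"dr": [0,0,0]},{"hand": 1,"dp": [0.2,-3.6,-10.2],"dr": [0,0,0]}])

```text
clock: 21.35
ee_pos: [0.5563, -0.1746, 0.1887]
tool_rot: [0.682, 0.731, -0.0, 0.0]
force: [-0.7, 1.6, 1.6]
opening: 0.0003
```

Force is fading, so the lever is past centre. Following it down to the bumper, slowly.

move_arm(steps=[{"hand": 1,"dp": [0,-0.3,-1.5],"dr": [0,0,0]},{"hand": 1,"dp": [0,-0.5,-3],"dr": [0,0,0]},{"hand": 1,"dp": [0,-0.7,-4.5],"dr": [0,0,0]}])

```text
clock: 21.65
ee_pos: [0.5563, -0.1752, 0.1844]
tool_rot: [0.682, 0.731, -0.0, 0.0]
force: [-0.2, 0.1, 0.2]
opening: 0.0006
```

move_arm(steps=[{"hand": 1,"dp": [0,0,-1],"dr": [0,0,0]},{"hand": 1,"dp": [0,0,-2],"dr": [0,0,0]},{"hand": 1,"dp": [0,0,-2],"dr": [0,0,0]}])

```text
clock: 21.95
ee_pos: [0.5563, -0.1749, 0.1823]
tool_rot: [0.682, 0.731, -0.0, -0.0]
force: [0.2, -1.5, 0.3]
opening: 0.0003
```

move_arm(steps=[{"hand": 1,"dp": [0,0,-1],"dr": [0,0,0]},{"hand": 1,"dp": [0,0,-2],"dr": [0,0,0]},{"hand": 1,"dp": [0,0,-2],"dr": [0,0,0]}])

```text
clock: 22.25
ee_pos: [0.5563, -0.1747, 0.1803]
tool_rot: [0.682, 0.731, -0.0, -0.0]
force: [-0.2, -0.7, -0.1]
opening: 0.0005
```

move_arm(steps=[{"hand": 1,"dp": [0,0,-1],"dr": [0,0,0]},{"hand": 1,"dp": [0,0,-1.5],"dr": [0,0,0]},{"hand": 1,"dp": [0,0,-1.5],"dr": [0,0,0]}])

```text
clock: 22.55
ee_pos: [0.5564, -0.1748, 0.1789]
tool_rot: [0.682, 0.731, 0.0, -0.0]
force: [0.5, -0.7, 0.7]
opening: 0.0008
```

No contact any more, so the lever has probably gone flat by itself. Lifting off to look.

move_arm(steps=[{"hand": 1,"dp": [0,2,15],"dr": [0,0,0]},{"hand": 1,"dp": [0,5,55],"dr": [0,0,0]},{"hand": 1,"dp": [0,5,100],"dr": [0,0,0]},{"hand": 0.5,"dp": [0,-10,145],"dr": [0,0,0]},{"hand": 0.5,"dp": [0,-30,150],"dr": [0,0,0]},{"hand": 0.5,"dp": [0,-30,150],"dr": [0,0,0]},{"hand": 0.5,"dp": [0,-30,150],"dr": [0,0,0]}])

```text
clock: 23.25
ee_pos: [0.5561, -0.2047, 0.3285]
tool_rot: [0.683, 0.731, 0.0, -0.0]
force: [-0.6, 1.2, -1.0]
opening: 0.0279
```

Run:
```python
from h import *
s=r.get_state();print(s['clock'],s['ee_pos'],s['force'],s['joint_vel'].round(3))
w=grab('wrist');save(w,'w8.png');save(w,'w8c.png',(250,40,400,240),4)
w=grab('side');save(w,'s8c.png',(310,180,400,260),8)
```

```text
23.25 [ 0.55609196 -0.20467869  0.3284791 ] [-0.59055507  1.22871057 -0.9530364 ] [-0.016  0.011 -0.019  0.017 -0.004 -0.001 -0.001]
```

View pics/w8c.png

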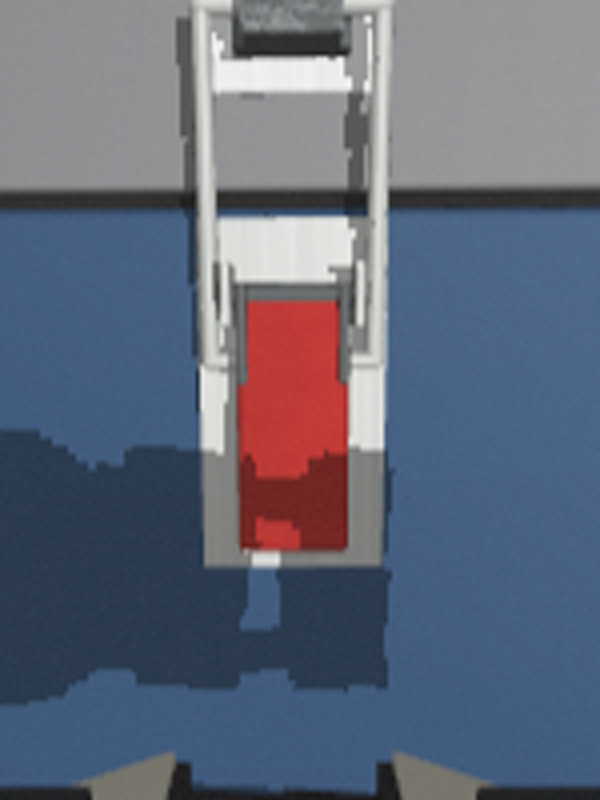

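View pics/s8c.png

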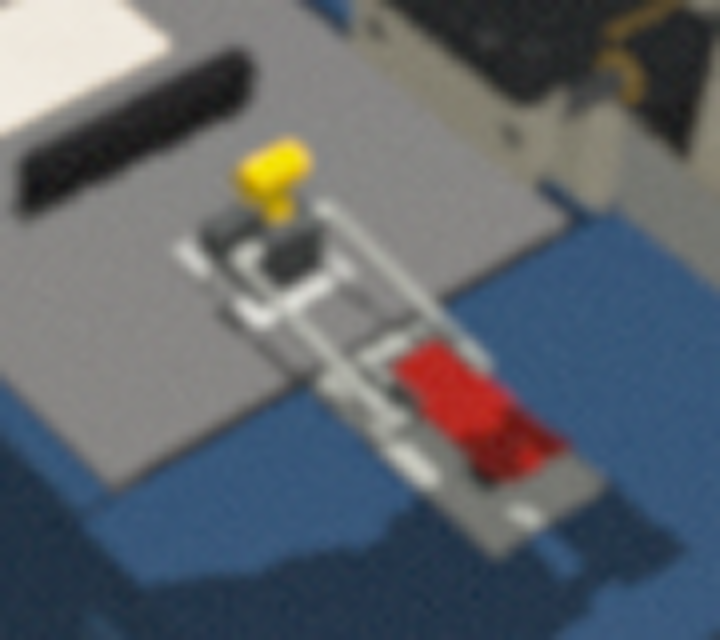

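Lever down flat and bar still under the nose. Checking the numbers by depth.

Run:
```python
from h import *
b=load('w8c');W=lambda u,v:(250+u/4,40+v/4)
P=[]
for v in range(310,550,20):
    q=[pt(b,*W(u,v),0) for u in (265,290,320)];P.append(np.mean(q,0))
P=np.array(P);print(P[:,1:].round(4).tolist(),'slope',np.polyfit(P[:,1],P[:,2],1)[0])
for n,u,v in(('barL',205,8),('barR',380,8)): print(n,pt(b,*W(u,v),0))
print('cover edge',atz(b,*W(480,190),.15),'deck',atz(b,*W(480,207),.15))
a=load('w7');V=lambda u,v:(250+u/4,60+v/4)
print('before: cover edge',atz(a,*V(480,425),.15),'deck',atz(a,*V(480,455),.15))
```

```text
[[-0.1295, 0.1706], [-0.1346, 0.1695], [-0.1396, 0.1702], [-0.1448, 0.1697], [-0.1499, 0.1702], [-0.1552, 0.17], [-0.1605, 0.1697], [-0.1657, 0.1708], [-0.1711, 0.1703], [-0.1766, 0.1701], [-0.182, 0.1705], [-0.1872, 0.1725]] slope -0.022482071692026356
barL [ 0.52701543 -0.06127935  0.17429097]
barR [ 0.56899845 -0.05856803  0.17492687]
cover edge [ 0.60158068 -0.09490015  0.15      ] deck [ 0.60208103 -0.09919377  0.15      ]
before: cover edge [ 0.60556181 -0.08921631  0.15      ] deck [ 0.60656898 -0.0979394   0.15      ]
```

```bash
python3 -c "
from workcell import r
print(r.get_state()['clock']);print(r.sign_off())"
```

```text
23.35
the job is handed in; nothing more can be done
None
```

The carrier is latched, and I handed the job in at 23.35 s of the 72 s allowed; no verdict is reported back. None of my checks failed.

- **Cover:** I pushed it slowly by the rib until it met the seal, at about 10 N.
- **Loop:** The bar touched the keeper floor at about 6 N, and the wrist force peaked near 18 N as I drew it in. Lifting it met the nose at about 12 N, which showed it was caught, and it stayed hooked when released.
- **Keeper height:** The wrist camera put the real seat about 6 mm above its mean height. The bar met the floor about 1–2 mm lower than that.
- **Lever:** I pressed it down along its arc with about 4–6 N. It went past centre and lay flat without a final push.

**Last checks, from the camera depth:**
- The lever is level to about 0.02 rad.
- The gap between cover and deck closed from about 8.7 to 4.3 mm.
- The bar is still under the nose, moved in with the cover.
- The gripper is well clear. I steered around the other things but did not re-measure where they stand.

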